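Get the spent-battery canister ready for the recycling drop-off

ROBOT

A 6-joint arm with a two-finger parallel gripper is mounted at the origin on the work surface. World frame = base frame: x ahead of the robot, y to its left, z up, the work surface at z = 0. Lengths are in mm, angles in rad, forces in N, time in s.
With the tool pointing down it reaches from about 275 to 825 mm from the base axis. Payload 4.9 kg.
Tool frame: the origin (TCP) lies at the very end of the fingers, on their centre line; the grasp point (between the pads) lies 19 mm behind it; z points along the fingers, x is the direction in which the jaws open and shut, and the axes are right-handed (so a half turn about z gives the same grasp; the last joint's range is limited). The gripper opens to 85 mm and grips with 20 to 120 N. Pads are 22 mm wide; open, the fingers measure 114 mm over their backs; the gripper's body (76 mm by 85 mm) begins 54 mm behind the grasp point. The pads swing forward as they close: fully open they stand 13 mm farther back than shut.
Start: joints at [1.162, 0.326, -0.193, 1.052, 0, 1.437], TCP at [149.239, 529.383, 231.281] pointing down, gripper open.
Joint ranges: [-2.65, 2.65], [-0.97, 1.79], [-1.3, 1.35], [-1.93, 2.1], [-1.47, 1.37], [-3.14, 3.14]. Speed limits (rad/s): [2.57, 2.57, 3.14, 3.14, 3.14, 3.14].

INTERFACE

Orientations are given as a unit quaternion [x, y, z, w].
In Python, from bench import observe, grab_frame, camera_model, sign_off, look_for gives the robot as it stands.
- The arm moves only by the shell command python3 -m pendant 'ROWS' [OPENING]. ROWS is JSON, a list of rows, each a list of 6 numbers: the shift along the world's x, y, z in mm, then the turn, a rotation vector about the world's x, y, z in degrees. In form: [[tx, ty, tz, wx, wy, wz], ...]. A call has 1 to 12 rows; each row is the pose to reach, as a shift and turn from the pose commanded when the call began; what a row does not reach only later rows make up. A row lasts 1/12 s, in which the tool goes at most 41.7 mm and 7.16 degrees, less where a joint would pass 70% of its speed; a pose out of reach is approached as far as the arm can. A call with a gripper value outside its range is refused whole. OPENING is the closure, from -1 (fully open) to 1 (shut), set as the call begins (- or left out, the last holds). The fingers move at their own pace and stop on an object; the grip force is fixed at half the most. Time passes only in rows, so rows that repeat a pose let the fingers close. It gives the time, the measured TCP pose, the force and the opening at its end, in the units of the state.
- observe(): the state, without advancing time (a new reading comes with each control period).
- grab_frame(name): name is "scene" or "top" or "wrist"; returns (picture, depth): 480x640x3 uint8, blue, green, red; 480x640 float32, mm along the optical axis (not along the pixel's ray), 0 where there is no reading.
- camera_model(name): a dict with "intrinsics" (3x3 intrinsics, pixels), "origin" and "orientation" of the camera in the world. Camera axes: x right, y down, z forward; pixel columns grow to the right and rows downward; lengths in mm; the calibration is good to about 2 mm. A picture is of the moment at which its call begins: read the wrist's pose just before it. camera_model takes no time and is no camera call; for the wrist camera it gives the pose at the moment of the call.
- sign_off(): hands the job in, once; it reports no verdict.
Trained networks look in the newest picture that a camera, given by its name, has taken for a name from the list of things; names that differ only in an ending like _2 or _b are one class to them, and where a whole thing is asked for, a point or a joint stands for the part that bears it (a point fixed in the world has none). Each returns a list of dicts, best first, with "confidence" (0 to 1); they miss things now and then, are a little off and sometimes report something else, mostly with a low value. They report only what shows in the picture. A call takes as long as a camera call.
- look_for(camera, label): "centre" ([x, y, z] in mm, in world coordinates, good to about 4 mm: the middle of the surface that is visible of it).
The state is a dict: "time_s": time; "joints": joint angles; "joint_velocities": joint speeds; "joint_efforts": joint torques, N m; "ee_pos": TCP position; "tcp_rot": TCP orientation; "wrist_force": force on the tool from outside, world axes, zero at the start; "moment": the same for the moment, N m; "gripper_width": opening from 0.0 (shut) to 1.0 (fully open).
Only numpy, scipy, OpenCV 4.12 (cv2) and the standard library are available. Lean on these libraries where they do the work, as an engineer would, in place of code of your own. Each camera call takes 0.05 s, during which the arm holds its last target.

TASK

Get the battery canister ready for recycling: push its sprung black cap down, twist it anticlockwise to free it without forcing the catch, and stand the cap upright, foot down, on the middle of the narrow wooden rest. Put every spent block battery lying on the desk into the canister, then press the plain white transport lid down onto the canister's rim until it is fully home and level all round. Leave the other things on the desk where they are.

Things in the scene. Friction and masses are not known exactly. Their poses are not given: they have to be found in the camera images.
- can_rim (a point): Battery canister, fixed to the desk: grey plastic, round, 100 mm outside diameter (foot 128 mm, 18 mm high). This point: centre of its mouth at rim height, 135 mm above the desk; z up. Clear opening 76 mm, 129 mm deep. Three sprung nubs outside the neck, 4 to 14 mm below the rim, reach 57 mm from the axis and yield inward under the transport lid.
- canister: The canister; origin under its centre on the desk, z up. x: the line of the cap's lugs while locked. Under the rim an inward flange has two gaps, 60 degrees anticlockwise (from above) from that line, where the lugs come out. A sprung ring below pushes the cap up by 6 N when locked, 12 N when pushed 11 mm.
- cap_grip (a point): Sprung safety cap, black, 100 g: ribbed disc 98 mm across, 8 mm thick, with a grip bar on top (60 mm along its x, 20 mm wide, 28 mm high). This point: the bar's centre, 14 mm above the disc's top; z up. At the start it is locked on the canister, cap x along canister x (within 0.1 rad), this point 33 mm above the rim, disc 11 mm above the rim.
- cap: The cap; origin at the centre of its flat foot (70 mm stem, two lugs 88 mm over both along x), 44 mm below the bar's centre. To free it: push down 9 to 11 mm (at 11 the disc meets the rim), keep it down while turning 1.05 rad anticlockwise seen from above (lugs pass from 0.9 to 1.2, where a stop comes), lift. Unpushed or clockwise it is blocked.
- rest_top (a point): Narrow raised cap rest of dark wood, fixed to the desk: a level plank 110 mm long (its x) and 40 mm wide (its y), top 80 mm above the desk, on two end legs with a 130 x 70 mm foot plate. This point: centre of the plank's top; z up.
- lid_grip (a point): Plain transport lid, white plastic, round, 115 mm across, 42 mm high in all, 90 g, at first right way up on the desk, with a grip bar on top: 50 mm along its x, 18 mm wide, 22 mm high. This point: the bar's centre, 11 mm above the lid's top face; z up. Home on the rim, this point is 15 mm above the rim.
- lid: The lid; origin at the centre of its skirt's lower edge, 31 mm below the bar's centre. Top 4 mm thick; skirt 16 mm deep inside, inner diameter 108 mm, goes outside the neck. Laid on loose it stops on the nubs about 6 mm too high; pressing with about 8 to 18 N drives it home, top on the rim.
- batt1_c (a point): Spent block battery, dark grey metal and plastic, 48 (its x) x 26 (its y) x 17.5 mm (z), two small round terminals on its +x end, about 45 g, lying flat on the desk. This point is its centre. May be absent.
- batt2_c (a point): Spent block battery, dark grey metal and plastic, 48 (its x) x 26 (its y) x 17.5 mm (z), two small round terminals on its +x end, about 45 g, lying flat on the desk. This point is its centre. May be absent.
- batt3_c (a point): Spent block battery, dark grey metal and plastic, 48 (its x) x 26 (its y) x 17.5 mm (z), two small round terminals on its +x end, about 45 g, lying flat on the desk. This point is its centre. May be absent.
- batt4_c (a point): Spent block battery, dark grey metal and plastic, 48 (its x) x 26 (its y) x 17.5 mm (z), two small round terminals on its +x end, about 45 g, lying flat on the desk. This point is its centre. May be absent.
- batt5_c (a point): Spent block battery, dark grey metal and plastic, 48 (its x) x 26 (its y) x 17.5 mm (z), two small round terminals on its +x end, about 45 g, lying flat on the desk. This point is its centre. May be absent.
- batt6_c (a point): Spent block battery, dark grey metal and plastic, 48 (its x) x 26 (its y) x 17.5 mm (z), two small round terminals on its +x end, about 45 g, lying flat on the desk. This point is its centre. May be absent.
- mug: White ceramic mug, 80 mm across, 95 mm high, handle to its +y; origin under its centre. Bystander.
- mouse: White computer mouse, 105 x 60 x 32 mm; origin under its centre. Bystander.
- stapler: Black and grey stapler, 130 x 34 x 38 mm; origin under its centre. Bystander.
- eraser: White eraser, 45 x 18 x 12 mm; origin under its centre. Bystander.
- usb: Black memory stick with a steel plug, 55 x 18 x 9 mm; origin under its black body. Bystander.

How it is judged:
By the outcome, as a careful person would: the job done as asked, in the order asked, and still so for the second after the job is handed in, with the robot touching nothing.
Of batt1, batt2, batt3, batt4, batt5, batt6 only 4 to 6 are there at a start; the rules pass over those that are not, and their reading is None.
At some moment in a run one of batt1, batt2, batt3, batt4, batt5, batt6, lid may be knocked a few centimetres aside while the robot is not near it.
It also fails if it takes over 210 s, if anything falls off the work surface, if the arm or the gripper's body presses on something with over 40 N, if the wrist force passes 120 N, or if a joint passes its speed limit or range.

## Working session

There is one attempt and no reset: what is moved stays moved. The work goes in short steps, Python scripts to look and compute and a shell command to move; the robot and the scene stay as the last step left them, time stands still between calls to the robot, and variables do not carry over. Pictures are saved under pics/ and viewed, and the job is handed in when it is done.

```bash
ls; mkdir -p pics
python3 - <<'E'
from bench import *
import cv2
s=observe();print(s)
for n in("scene","top","wrist"):
    p,d=grab_frame(n);cv2.imwrite(f"pics/{n}0.png",p);m=camera_model(n);print(n,m)
E
```

```text
pics
{'time_s': 0.0, 'joints': array([ 1.16181696e+00,  3.26931744e-01, -1.93605963e-01,  1.05199155e+00,
        2.12747804e-05,  1.43660261e+00]), 'joint_velocities': array([-2.12883208e-04,  2.18871620e-03, -8.23412226e-05,  1.68394858e-04,
        1.08867736e-03, -6.64895795e-04]), 'joint_efforts': array([ 1.99513699e-03, -4.43399549e+01,  2.62441814e+01,  1.53213856e-02,
        1.65810320e-04, -2.69032881e-06]), 'ee_pos': array([148.98053962, 528.82673149, 230.50006199]), 'tcp_rot': array([ 7.97289061e-01,  6.03597052e-01, -7.59811382e-04,  4.16602954e-04]), 'wrist_force': array([-0.13269582, -1.17406839,  0.87183311]), 'moment': array([ 0.01395909, -0.00485091, -0.02588398]), 'gripper_width': 0.9992561362120042}
scene {'intrinsics': array([[543.54995277,   0.        , 312.29875282],
       [  0.        , 543.54995277, 232.79351228],
       [  0.        ,   0.        ,   1.        ]]), 'origin': array([1074.72317467, -370.09816846,  783.05060601]), 'orientation': array([ 0.84561807,  0.39824342, -0.15909726, -0.31783696])}
top {'intrinsics': array([[555.63645351,   0.        , 316.97980838],
       [  0.        , 555.63645351, 238.80311163],
       [  0.        ,   0.        ,   1.        ]]), 'origin': array([ 444.7158168 ,    7.11724228, 1024.3880514 ]), 'orientation': array([-0.69996157,  0.70779044, -0.06606748,  0.06871377])}
wrist {'intrinsics': array([[396.77848072,   0.        , 320.0522879 ],
       [  0.        , 396.77848072, 238.2461615 ],
       [  0.        ,   0.        ,   1.        ]]), 'origin': array([ 76.54727416, 549.27057366, 373.67061553]), 'orientation': array([0.78841517, 0.59689821, 0.0899691 , 0.11840439])}
```

View pics/top0.png

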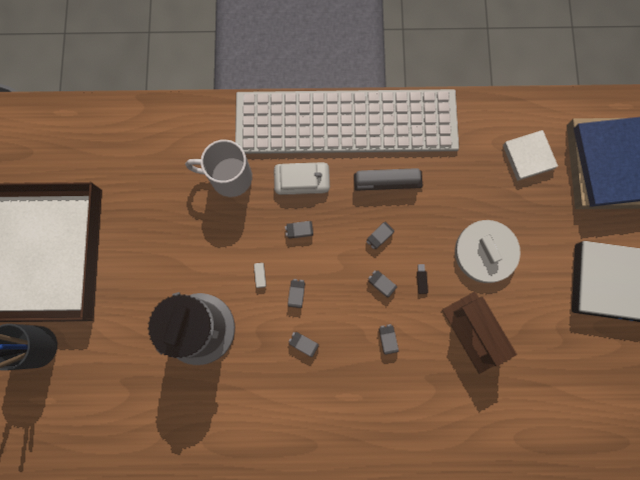

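View pics/scene0.png

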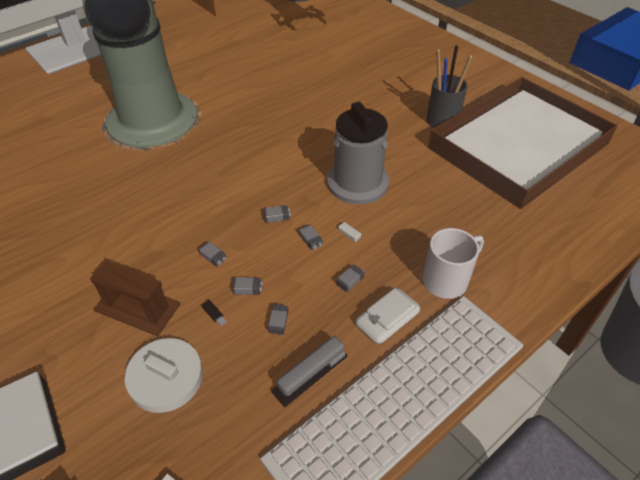

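```bash
cat > h.py <<'E'
from bench import *
import cv2,numpy as np
from scipy.spatial.transform import Rotation as R
def cloud(n,d,m=None):
    m=m or camera_model(n);K=m['intrinsics'];v,u=np.mgrid[0:480,0:640]
    P=np.stack([(u-K[0,2])/K[0,0]*d,(v-K[1,2])/K[1,1]*d,d],-1)
    return P@R.from_quat(m['orientation']).as_matrix().T+m['origin']
def proj(n,X,m=None):
    m=m or camera_model(n);K=m['intrinsics'];p=(np.asarray(X)-m['origin'])@R.from_quat(m['orientation']).as_matrix()
    return p[...,:2]/p[...,2:]*K[0,0]+[K[0,2],K[1,2]]
E
python3 - <<'E'
from h import *
np.set_printoptions(precision=1,suppress=True)
print(observe()['time_s'])
p,d=grab_frame('top');np.save('top.npy',d)
for l in['can_rim','cap_grip','rest_top','lid_grip','batt1_c','lid','mouse','mug','stapler','eraser','usb','canister']:
  for r in look_for('top',l): print('top',l,r['centre'],round(r['confidence'],2))
p,d=grab_frame('scene')
for l in['cap_grip','lid_grip','batt1_c']:
  for r in look_for('scene',l): print('scene',l,r['centre'],round(r['confidence'],2))
print(observe()['time_s'])
E
```

```text
0.15
top can_rim [468.4, 184.2, 14.6] 0.89
top cap_grip [476.5, 221.6, 153.6] 0.94
top batt1_c [655.8, 40.5, 18.3] 0.82
top batt1_c [565.0, -182.0, 3.3] 0.18
top lid [614.2, -296.5, 20.8] 0.66
top mouse [755.0, 38.4, 28.5] 0.8
top mug [776.6, 173.9, 44.9] 0.84
top mug [466.3, -269.0, 81.5] 0.64
top stapler [748.1, -127.9, 34.7] 0.56
top eraser [572.1, 116.2, 7.0] 0.68
top eraser [752.0, -128.3, 36.7] 0.52
top usb [564.6, -182.0, 3.5] 0.7
top usb [450.3, 34.5, 10.6] 0.32
top canister [472.3, 185.0, 17.4] 0.59
scene batt1_c [564.8, -184.5, 14.1] 0.66
scene batt1_c [450.6, 32.5, 17.6] 0.64
scene batt1_c [664.9, 32.9, 18.1] 0.62
scene batt1_c [459.9, -117.0, 16.3] 0.29
scene batt1_c [763.9, -127.6, 34.2] 0.27
1.0
```

The top view shows six batteries, at (299,230), (380,236), (296,294), (382,284), (304,345) and (389,339). The capped canister is at (185,327), the lid at (488,251) and the rest at (480,332). Next I'll segment by depth.

Run:
```python
from h import *
np.set_printoptions(precision=1,suppress=True)
for n in('top','scene'):
  p,d=grab_frame(n); C=cloud(n,d); z=C[...,2]
  ok=(d>0)&(C[...,0]>300)&(C[...,0]<850)&(abs(C[...,1])<420)
  print(n,'desk z',np.median(z[ok]))
  msk=(ok&(z>6)).astype(np.uint8)
  nn,lab,st,_=cv2.connectedComponentsWithStats(msk,connectivity=4)
  for i in range(1,nn):
    if st[i,4]<60: continue
    q=C[lab==i]; top=np.percentile(q[:,2],90)
    t=q[q[:,2]>top-5] 
    r=cv2.minAreaRect(t[:,:2].astype(np.float32))
    print(st[i],'top z %.1f'%top,'rect',np.array(r[0]),np.array(r[1]),'%.1f'%r[2])
  # higher things
  for name,zl,zh in(('bar',183,205),('disc',140,158),('resttop',72,90),('lidtop',14,25),('lidbar',36,52)):
    m=(ok&(z>zl)&(z<zh)).astype(np.uint8)
    nn,lab,st,_=cv2.connectedComponentsWithStats(m,connectivity=4)
    for i in range(1,nn):
      if st[i,4]<60: continue
      q=C[lab==i]; r=cv2.minAreaRect(q[:,:2].astype(np.float32))
      print('  ',name,st[i],np.median(q,0),np.array(r[0]),np.array(r[1]),'%.1f'%r[2])
```

```text
top desk z 0.09825662470609586
[ 185  129  273   68 6241] top z 77.3 rect [771.8 181.1] [98.4 78.8] 51.2
[ 503  130   41   50 1349] top z 19.5 rect [ 799.4 -395.5] [77. 74.] 16.8
[ 273  162   56   32 1660] top z 33.0 rect [757.7  40.2] [74.7 50. ] 90.0
[ 354  168   68   22 1199] top z 39.0 rect [ 753.8 -122.2] [ 25.5 118.1] 1.4
[ 455  220   65   63 3151] top z 29.0 rect [ 609.7 -296.5] [98.  77.4] 25.1
[285 221  28  17 391] top z 19.2 rect [659.4  43.9] [26.3 49.4] 6.5
[366 221  28  28 390] top z 19.2 rect [ 646.7 -106.1] [26.3 47.4] 44.1
[253 262  13  26 242] top z 13.8 rect [575.3 117.2] [44.9 17.9] 6.3
[416 269  12  25 203] top z 10.8 rect [ 560.2 -181.4] [44.5 18.6] 3.6
[367 270  30  27 410] top z 19.2 rect [ 557.2 -106.9] [50.1 26.5] 48.7
[287 279  18  29 402] top z 19.4 rect [540.  50.] [26.2 49.1] 82.3
[ 147  292   87   73 4922] top z 179.0 rect [479.1 226. ] [21.  59.7] 74.5
[ 451  296   66   72 1980] top z 81.4 rect [ 467.8 -276.1] [110.5  41.3] 27.3
[379 324  19  30 424] top z 19.1 rect [ 456.1 -114.8] [48.7 26.1] 10.2
[288 332  30  25 413] top z 19.6 rect [449.9  37.9] [50
[... 8353 characters left out ...]
  5.2] 0.5
   lidbar [472 157  56  39 325] [679.7 418.2  43.5] [677.8 417. ] [  5.9 133.5] 90.0
   lidbar [334 166  49  21 280] [515.4 189.1  43.9] [497.4 199.7] [98.6 44.7] 39.2
   lidbar [435 245  35  17 204] [748.8 201.4  44.6] [751.5 195.8] [59.7 18.8] 29.4
   lidbar [425 260  47  27 277] [786.  137.9  44.2] [778.8 150.2] [79. 36.] 32.3
   lidbar [ 97 288  15  10  70] [ 437.5 -314.6   44.2] [ 437.  -313.2] [19.7 10.4] 78.6
   lidbar [144 291  21  24 149] [ 514.8 -260.5   44.2] [ 513.7 -257.8] [11.8 41.6] 12.4
   lidbar [ 277  336   67   54 1007] [ 755.4 -129.3   38.5] [ 754.9 -127.3] [ 24.4 117.4] 1.4
   lidbar [144 354  33  23 394] [ 616.5 -307.    42.8] [ 614.6 -307.2] [51.3 18.4] 24.6
```

```bash
python3 -m pendant '[[30,-28,20,0,0,0],[60,-56,40,0,0,0],[90,-84,50,0,0,0],[120,-112,60,0,0,0],[150,-140,70,0,0,0],[180,-168,70,0,0,0],[210,-196,70,0,0,0],[240,-224,70,0,0,0],[270,-252,70,0,0,0],[300,-280,70,0,0,0],[331,-306,70,0,0,0],[331,-306,70,0,0,0]]' -1
cat >> h.py <<'E'
def snap(n,f):
    m=camera_model(n);p,d=grab_frame(n);cv2.imwrite(f'pics/{f}.png',p);return p,d,cloud(n,d,m),m
def rects(C,d,zl,zh,mn=100,box=None):
    ok=(d>0)&(C[...,2]>zl)&(C[...,2]<zh)
    if box: ok&=(C[...,0]>box[0])&(C[...,0]<box[1])&(C[...,1]>box[2])&(C[...,1]<box[3])
    nn,lab,st,_=cv2.connectedComponentsWithStats(ok.astype(np.uint8),connectivity=4)
    o=[]
    for i in range(1,nn):
        if st[i,4]<mn: continue
        q=C[lab==i];r=cv2.minAreaRect(q[:,:2].astype(np.float32));a=r[2];w,h=r[1]
        if h>w:a+=90;w,h=h,w
        a=(a+90)%180-90
        o.append((np.round(r[0],1).tolist(),np.round([w,h],1).tolist(),round(a,1),round(float(np.median(q[:,2])),1),st[i].tolist()))
    return o
E
python3 - <<'E'
from h import *
print(observe()['ee_pos'],observe()['wrist_force'])
p,d,C,m=snap('wrist','w1')
for a in((170,200),(148,162),(120,142),(10,25)): print(a,rects(C,d,*a))
E
```

```text
time_s: 2.1
ee_pos: [484.9, 219.1, 301.0]
tcp_rot: [0.799, 0.601, 0.001, 0.001]
wrist_force: [0.2, 0.4, 0.3]
gripper_width: 1.003
[484.85934569 219.09596535 301.01642763] [0.16221242 0.43398932 0.26527628]
(170, 200) [([478.9, 225.3], [60.2, 19.8], -16.3, 182.3, [312, 173, 30, 88, 2503])]
(148, 162) [([479.0, 225.3], [97.5, 97.3], 38.3, 154.5, [261, 143, 131, 129, 10159])]
(120, 142) [([438.5, 234.8], [73.2, 17.2], 77.5, 134.7, [276, 137, 96, 30, 525])]
(10, 25) [([447.6, 496.4], [72.8, 28.8], -6.1, 17.5, [558, 34, 37, 78, 648]), ([596.9, 432.1], [275.2, 107.9], -25.5, 17.7, [505, 112, 122, 235, 1470]), ([446.7, 232.6], [126.4, 60.5], 77.8, 14.9, [266, 120, 117, 63, 1758]), ([515.6, 498.5], [119.8, 1.6], -89.9, 17.8, [528, 126, 112, 34, 382]), ([450.3, 37.6], [51.3, 26.7], 60.3, 17.6, [128, 187, 50, 32, 1154]), ([457.0, -114.9], [51.2, 27.7], 10.5, 17.2, [7, 221, 48, 46, 1144]), ([541.4, 49.7], [51.6, 26.4], -7.8, 17.7, [177, 252, 33, 43, 985]), ([575.2, 116.7], [44.5, 18.0], 6.0, 12.3, [244, 266, 29, 37, 531]), ([557.4, -106.7], [51.0, 28.1], 49.0, 17.4, [54, 302, 49, 34, 972]), ([741.4, 492.9], [109.7, 3.7], 89.6, 17.5, [552, 313, 88, 30, 724]), ([659.5, 44.2], [51.0, 26.8], -83.8, 17.8, [204, 344, 43, 32, 829]), ([628.6, -99.1], [31.0, 12.2], -85.4, 16.2, [100, 359, 24, 17, 157]), ([745.7, 187.2], [95.6, 34.6], 77.0, 18.4, [316, 376, 76, 30, 483]), ([757.2, 39.3], [103.2, 58.2], -88.1, 19.9, [205, 395, 84, 55, 1419])]
```

View pics/w1.png

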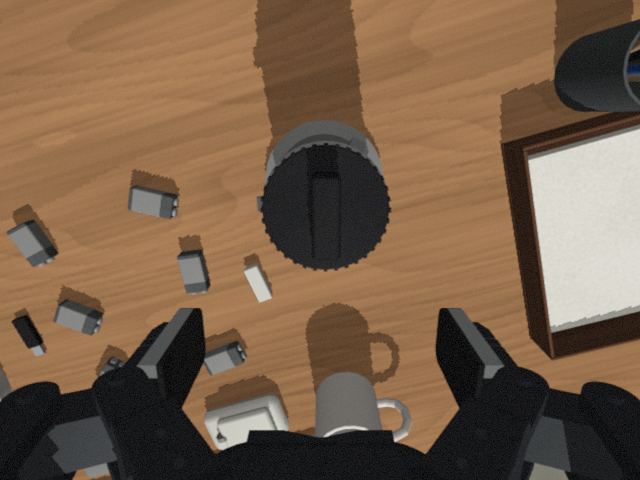

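The wrist view shows the cap at (326,205) with its bar upright in the picture, and it agrees with the top camera. Before descending I'll check that the arm has settled.

```bash
python3 -m pendant '[[0,0,0,0,0,0],[0,0,0,0,0,0],[0,0,0,0,0,0]]'
python3 - <<'E'
from h import *
s=observe();print(s['ee_pos'],s['joint_velocities'])
p,d,C,m=snap('wrist','w2')
print(rects(C,d,170,200),rects(C,d,148,162))
p,d,C,m=snap('top','t2')
print(rects(C,d,170,200),rects(C,d,148,162))
E
```

```text
time_s: 2.4
ee_pos: [479.1, 224.4, 301.4]
tcp_rot: [0.797, 0.604, -0.0, -0.0]
wrist_force: [-1.0, -0.8, -0.3]
gripper_width: 1.0
[479.09041471 224.44141246 301.36683833] [ 0.00860237 -0.00240866  0.00031643 -0.00159178 -0.00011602 -0.00169785]
[([478.5, 225.5], [59.3, 19.7], -15.9, 182.3, [307, 184, 29, 86, 2425])] [([479.0, 225.3], [97.6, 97.6], 59.2, 154.5, [256, 154, 130, 127, 9975])]
[([497.6, 220.4], [20.9, 20.0], -16.2, 181.4, [170, 305, 18, 16, 195])] [([479.1, 221.7], [96.8, 88.7], -0.4, 153.6, [152, 294, 59, 64, 1622])]
```

```bash
python3 -m pendant '[[0,1,-20,0,0,0],[0,1,-40,0,0,0],[0,1,-60,0,0,0],[0,1,-80,0,0,0],[0,1,-100,0,0,0],[0,1,-115,0,0,0],[0,1,-125,0,0,0],[0,1,-133,0,0,0],[0,1,-138,0,0,0],[0,1,-142,0,0,0],[0,1,-143,0,0,0],[0,1,-143,0,0,0]]' -1
python3 -m pendant '[[0,0,0,0,0,0],[0,0,0,0,0,0],[0,0,0,0,0,0],[0,0,0,0,0,0],[0,0,0,0,0,0],[0,0,0,0,0,0],[0,0,0,0,0,0],[0,0,0,0,0,0]]' 1
```

```text
time_s: 3.5
ee_pos: [480.5, 224.5, 158.6]
tcp_rot: [0.797, 0.604, 0.0, 0.0]
wrist_force: [0.3, -0.9, 0.7]
gripper_width: 0.999
time_s: 4.17
ee_pos: [480.3, 224.4, 158.6]
tcp_rot: [0.797, 0.604, 0.0, 0.0]
wrist_force: [-0.7, 0.0, 4.6]
gripper_width: 0.218
```

```bash
python3 -m pendant '[[0,0,-2,0,0,0],[0,0,-4,0,0,0],[0,0,-6,0,0,0],[0,0,-8,0,0,0],[0,0,-9,0,0,0],[0,0,-10,0,0,0],[0,0,-10,0,0,0],[0,0,-10,0,0,0]]'
python3 - <<'E'
from h import *
s=observe();print(s['ee_pos'],s['wrist_force'],s['moment'])
for n in('wrist','scene'):
  p,d,C,m=snap(n,n+'3')
  print(rects(C,d,136,150.5,box=(400,560,150,300)),rects(C,d,160,185,box=(400,560,150,300)))
E
```

```text
time_s: 4.83
ee_pos: [480.4, 224.4, 149.2]
tcp_rot: [0.797, 0.604, 0.0, 0.0]
wrist_force: [-2.9, -2.0, 10.5]
gripper_width: 0.219
[480.42259368 224.38481861 149.23131991] [-2.94278472 -1.98375385 10.45141418] [-0.29747302  0.63188294 -0.06847549]
[([467.1, 228.3], [98.4, 75.8], 74.3, 145.0, [201, 179, 239, 180, 22581])] [([477.9, 226.8], [60.5, 42.7], 7.1, 172.9, [249, 246, 144, 165, 11921])]
[([482.7, 219.1], [98.9, 91.4], 46.2, 144.8, [335, 113, 53, 35, 970])] [([486.5, 221.7], [46.2, 44.9], 14.2, 172.5, [350, 104, 26, 27, 392])]
```

View pics/wrist3.png

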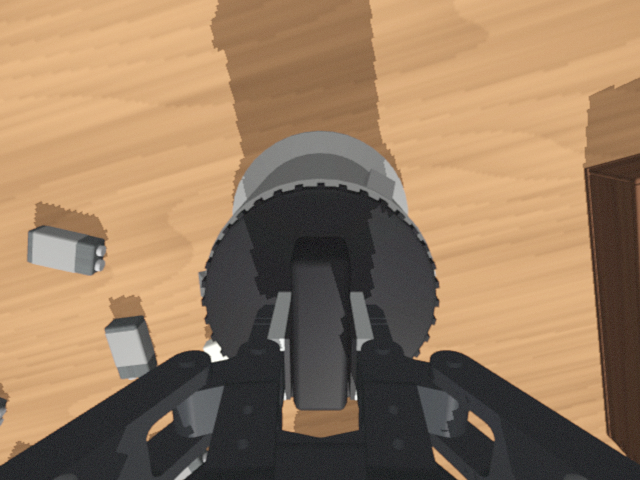

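The disc is down by 9.4 mm at about 10 N. I'll press slightly further and then turn.

```bash
python3 -m pendant '[[0,0,-0.8,0,0,0],[0,0,-0.8,0,0,0],[0,0,-0.8,0,0,5],[0,0.1,-0.8,0,0,10],[0,0.3,-0.8,0,0,15],[0,0.5,-0.8,0,0,20],[0,0.6,-0.8,0,0,25],[0,0.7,-0.8,0,0,30],[0,0.7,-0.8,0,0,30]]'
```

```text
time_s: 5.68
ee_pos: [481.8, 225.5, 149.0]
tcp_rot: [0.613, 0.79, 0.001, 0.001]
wrist_force: [0.3, -0.7, 9.9]
gripper_width: 0.219
```

```bash
python3 -m pendant '[[0,0,-0.4,0,0,5],[0,0.1,-0.4,0,0,10],[0,0.3,-0.4,0,0,15],[0,0.5,-0.4,0,0,20],[0,0.7,-0.4,0,0,25],[0,0.8,-0.4,0,0,30],[0,0.8,-0.4,0,0,30],[0,0.8,-0.4,0,0,30]]'
```

```text
time_s: 6.35
ee_pos: [481.5, 225.9, 148.6]
tcp_rot: [0.388, 0.921, 0.001, 0.002]
wrist_force: [-0.4, -2.1, 9.4]
gripper_width: 0.223
```

Run:
```python
from h import *
s=observe();print(s['ee_pos'],s['wrist_force'],s['moment'],s['joints'])
p,d,C,m=snap('wrist','w4')
print(rects(C,d,160,185,box=(400,560,150,300)))
```

```text
[481.53765975 225.85061034 148.55355154] [-0.43655498 -2.05117135  9.36018702] [-0.37794698  0.23119575  0.25489059] [ 0.30037194  0.36231244 -0.36701954  0.83845782 -0.00110906 -0.47267404]
[([478.0, 225.5], [60.9, 42.7], 67.4, 172.3, [249, 246, 144, 165, 11890])]
```

View pics/w4.png

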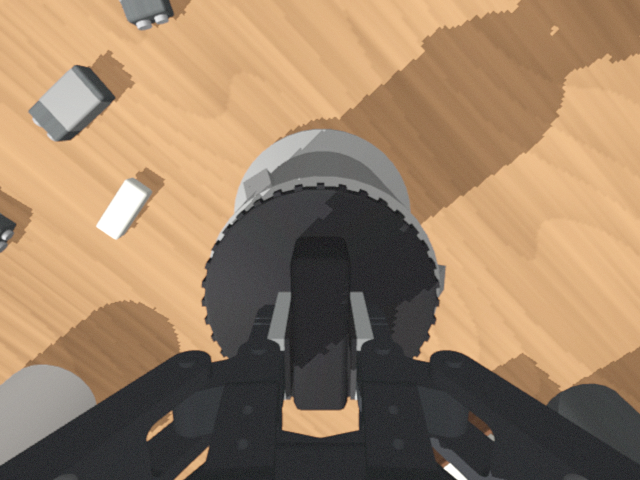

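The nub at (258,185) has moved with the view while the bar is unchanged in the picture, so the cap turned 60° with the gripper. Next I'll lift it slowly.

```bash
python3 -m pendant '[[0,0,2,0,0,0],[0,0,5,0,0,0],[0,0,9,0,0,0],[0,0,13,0,0,0],[0,0,17,0,0,0],[0,0,20,0,0,0],[0,0,20,0,0,0]]'
```

```text
time_s: 6.98
ee_pos: [480.0, 225.9, 167.1]
tcp_rot: [0.389, 0.921, -0.0, -0.0]
wrist_force: [0.5, -0.7, -1.7]
gripper_width: 0.222
```

```bash
python3 -m pendant '[[0,0,25,0,0,0],[0,0,50,0,0,0],[0,-15,75,0,0,0],[0,-50,85,0,0,-2],[-2,-88,85,0,0,-4],[-3,-126,85,0,0,-6],[-4,-164,85,0,0,-8],[-5,-202,85,0,0,-10],[-6,-240,85,0,0,-12],[-7,-278,85,0,0,-14],[-8,-316,85,0,0,-16],[-9,-354,85,0,0,-16.8]]'
python3 -m pendant '[[-1,-38,0,0,0,0],[-1.8,-76,0,0,0,0],[-1.8,-110,0,0,0,0],[-1.8,-135,0,0,0,0],[-1.8,-147.7,0,0,0,0],[-1.8,-147.7,0,0,0,0],[-1.8,-147.7,0,0,0,0],[-1.8,-147.7,0,0,0,0]]'
python3 - <<'E'
from h import *
s=observe();print(s['ee_pos'],s['wrist_force'],s['moment'],s['joints'])
for n in('wrist','top','scene'):
  p,d,C,m=snap(n,n+'5')
  print(n,rects(C,d,240,252),rects(C,d,254,285),rects(C,d,75,86,box=(380,560,-360,-200)))
E
```

```text
time_s: 7.98
ee_pos: [470.4, -129.6, 251.5]
tcp_rot: [0.52, 0.854, 0.0, -0.001]
wrist_force: [0.9, 0.9, 0.1]
gripper_width: 0.221
time_s: 8.65
ee_pos: [469.2, -274.4, 251.7]
tcp_rot: [0.519, 0.855, 0.0, -0.001]
wrist_force: [-0.1, 0.7, -0.6]
gripper_width: 0.22
[ 469.19091387 -274.37264396  251.65789349] [-0.11059445  0.6682813  -0.63339229] [ 0.01833543 -0.02965382  0.03729516] [-6.65328541e-01  3.02718044e-01 -1.72651240e-01  1.09705261e+00
  6.16011074e-04 -1.14551518e+00]
wrist [([457.1, -280.0], [98.2, 74.9], -62.7, 247.5, [202, 183, 238, 176, 22436])] [([465.9, -273.8], [60.9, 43.0], 49.9, 275.2, [249, 239, 144, 172, 12351])] [([435.7, -294.3], [40.1, 38.4], -62.0, 80.5, [291, 139, 52, 51, 2340])]
top [([467.6, -264.3], [97.2, 80.7], 6.6, 246.5, [486, 292, 65, 71, 1780])] [([484.5, -260.6], [33.9, 20.3], -55.2, 273.3, [508, 304, 25, 24, 300])] [([467.7, -276.2], [110.7, 40.9], 27.3, 79.3, [461, 296, 47, 70, 981])]
scene [([36.8, -24.0], [124.0, 53.2], 58.7, 245.6, [93, 24, 63, 16, 341]), ([475.4, -276.7], [97.5, 88.4], 86.3, 248.5, [58, 183, 74, 53, 1923])] [([90.6, 36.3], [338.3, 59.4], 56.5, 271.6, [70, 0, 176, 33, 1892]), ([475.2, -277.5], [50.0, 46.1], 79.1, 274.9, [72, 178, 43, 36, 830])] [([467.3, -280.3], [113.3, 42.3], 27.9, 81.3, [90, 261, 72, 42, 1507])]
```

View pics/wrist5.png

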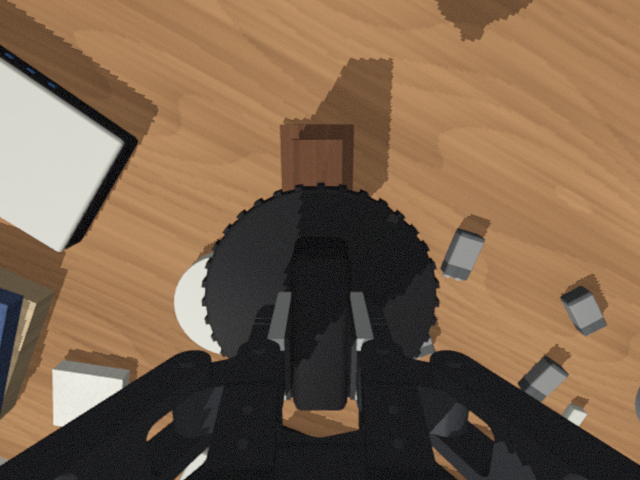

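View pics/scene5.png

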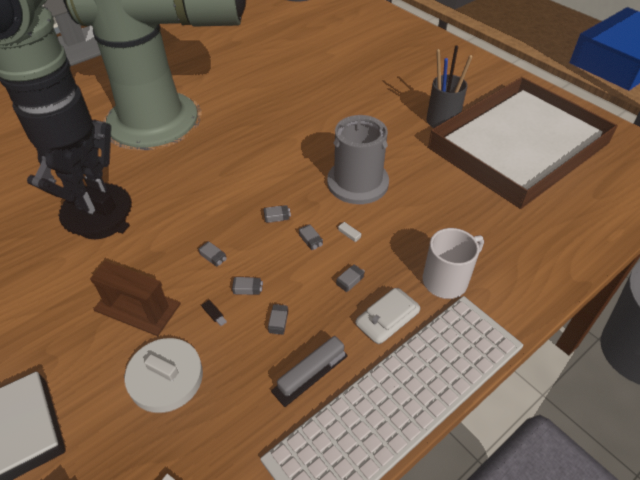

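Run:
```python
from h import *
from scipy.optimize import least_squares
s=observe()
p,d,C,m=snap('wrist','w6')
ok=(d>0)&(C[...,2]>240)&(C[...,2]<252)
pts=[]
for u in range(215,430,3):
    v=np.where(ok[:300,u])[0]
    if len(v) and v[0]>150: pts.append(C[v[0]+1,u,:2])
pts=np.array(pts)
r=least_squares(lambda q:np.hypot(*(pts-q[:2]).T)-q[2],[469,-275,49],loss='soft_l1').x
t=s['ee_pos'];Rm=R.from_quat(s['tcp_rot']).as_matrix()
print('circle',r,'tcp',t,'off',r[:2]-t[:2],'tool',((r[:2]-t[:2])@Rm[:2,:2]))
b=C[(C[...,2]>272)&(C[...,2]<280)&(d>0)]
bt=(b-t)@Rm
bt=bt[abs(bt[:,0])<12]; print('bar tool y range',np.percentile(bt[:,1],[.5,99.5]),'x',np.percentile(bt[:,0],[1,99]),'z',np.median(b[:,2]))
k=C[(C[...,2]>76)&(C[...,2]<84)&(d>0)&(C[...,0]<480)&(abs(C[...,1]+290)<40)]
print(cv2.minAreaRect(k[:,:2].astype(np.float32)),np.median(k[:,2]))
kt=k-[468,-276.3,0];a=np.radians(27.5);print('perp',np.percentile(kt[:,:2]@[-np.sin(a),np.cos(a)],[.5,99.5]),'par',np.percentile(kt[:,:2]@[np.cos(a),np.sin(a)],[.5,99.5]))
```

```text
circle [ 468.28767629 -274.56906432   48.61107747] tcp [ 469.56881143 -274.38452459  252.16519139] off [-1.28113514 -0.18453973] tool [ 0.42925358 -1.2211075 ]
bar tool y range [-31.70017583  26.77092027] x [-9.64732771 10.18209249] z 275.8987647547156
((436.05145263671875, -294.26251220703125), (38.7031364440918, 39.916603088378906), 27.68311882019043) 80.50916309746393
perp [-20.8648732   18.65538014] par [-55.93769937 -20.16687745]
```

```bash
python3 -m pendant '[[-0.4,-2,-20,0,0,0],[-0.4,-2,-40,0,0,0],[-0.4,-2,-60,0,0,0],[-0.4,-2,-80,0,0,0],[-0.4,-2,-95,0,0,0],[-0.4,-2,-108,0,0,0],[-0.4,-2,-118,0,0,0],[-0.4,-2,-125,0,0,0],[-0.4,-2,-130,0,0,0],[-0.4,-2,-133,0,0,0],[-0.4,-2,-134,0,0,0],[-0.4,-2,-134,0,0,0]]'
python3 -m pendant '[[0,0,-1,0,0,0],[0,0,-1,0,0,0],[0,0,-1,0,0,0]]'
python3 -m pendant '[[0,0,-1,0,0,0],[0,0,-1,0,0,0],[0,0,-1,0,0,0]]'
```

```text
time_s: 9.85
ee_pos: [469.3, -277.9, 118.4]
tcp_rot: [0.519, 0.855, -0.0, 0.0]
wrist_force: [-0.7, -0.1, -0.5]
gripper_width: 0.221
time_s: 10.1
ee_pos: [469.2, -278.0, 117.5]
tcp_rot: [0.519, 0.855, -0.0, 0.0]
wrist_force: [-0.2, 0.3, -0.8]
gripper_width: 0.218
time_s: 10.35
ee_pos: [469.0, -277.8, 116.1]
tcp_rot: [0.519, 0.855, 0.0, 0.0]
wrist_force: [0.2, -0.4, -1.6]
gripper_width: 0.223
```

```bash
python3 -m pendant '[[0,1,0,0,0,0],[0,1,-0.8,0,0,0],[0,1,-0.8,0,0,0]]'
python3 -m pendant '[[0,0,-0.8,0,0,0],[0,0,-0.8,0,0,0],[0,0,-0.8,0,0,0]]'
```

```text
time_s: 10.6
ee_pos: [469.0, -276.7, 115.1]
tcp_rot: [0.519, 0.855, 0.0, -0.0]
wrist_force: [-0.5, 0.2, -1.1]
gripper_width: 0.219
time_s: 10.85
ee_pos: [469.1, -276.8, 114.6]
tcp_rot: [0.519, 0.855, -0.0, 0.0]
wrist_force: [-0.4, -0.3, 1.7]
gripper_width: 0.222
```

```bash
python3 -m pendant '[[0,0,-0.3,0,0,0],[0,0,-0.3,0,0,0],[0,0,-0.3,0,0,0],[0,0,-0.3,0,0,0],[0,0,-0.3,0,0,0],[0,0,-0.3,0,0,0]]' -1
python3 -m pendant '[[0,0,15,0,0,0],[0,0,40,0,0,0],[0,0,65,0,0,0],[0,0,90,0,0,0],[0,0,115,0,0,0],[0,0,135,0,0,0],[0,0,145,0,0,0],[0,0,145,0,0,0],[0,0,145,0,0,0]]'
python3 - <<'E'
from h import *
s=observe();print(s['ee_pos'],s['wrist_force'])
p,d,C,m=snap('wrist','w7')
print(rects(C,d,105,116,box=(380,560,-360,-200)),rects(C,d,125,150,box=(380,560,-360,-200)),rects(C,d,72,86,box=(380,560,-360,-200)))
p,d,C,m=snap('top','t7')
print(rects(C,d,105,116,box=(380,560,-360,-200)),rects(C,d,72,86,box=(380,560,-360,-200)))
E
```

```text
time_s: 11.35
ee_pos: [469.0, -276.8, 114.2]
tcp_rot: [0.519, 0.855, 0.0, 0.0]
wrist_force: [-0.4, -1.1, -0.2]
gripper_width: 0.997
time_s: 12.1
ee_pos: [469.0, -276.8, 258.8]
tcp_rot: [0.519, 0.855, -0.0, 0.0]
wrist_force: [-1.1, 0.1, -0.6]
gripper_width: 0.998
[ 469.04139085 -276.84894637  258.81565551] [-1.12009886  0.05869628 -0.6141732 ]
[([467.5, -276.9], [97.6, 97.4], 65.6, 110.5, [256, 152, 130, 126, 9860])] [([467.2, -277.1], [59.4, 20.0], 27.4, 138.3, [306, 182, 30, 86, 2430])] [([424.8, -300.0], [39.3, 13.6], -62.4, 80.4, [295, 140, 50, 19, 729])]
[([473.4, -268.2], [97.8, 79.2], -35.6, 109.3, [463, 300, 59, 61, 1727])] [([509.1, -254.7], [41.0, 17.3], -62.2, 79.1, [461, 296, 24, 21, 152])]
```

View pics/w7.png

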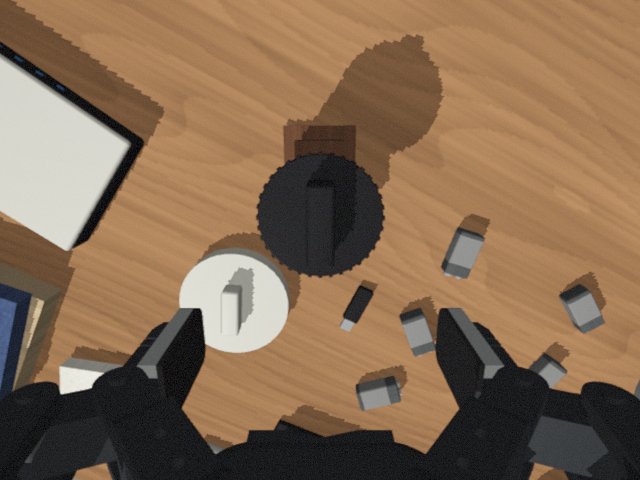

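The cap stands level at (467.5,-276.9), in the middle of the rest. At pixel (320,213) the wrist view shows it seated foot down. Now the batteries.

```bash
python3 -m pendant '[[15,28,0,0,0,4],[30,57,0,0,0,8],[45,86,0,0,0,12],[60,115,-10,0,0,16],[75,144,-40,0,0,20],[88.3,170,-75,0,0,21.4],[88.3,170,-110,0,0,21.4],[88.3,170,-140,0,0,21.4],[88.3,170,-160,0,0,21.4],[88.3,170,-160,0,0,21.4]]' -0.1
python3 - <<'E'
from h import *
s=observe();print(s['ee_pos'],s['tcp_rot'],s['gripper_width'])
p,d,C,m=snap('wrist','w8')
print(rects(C,d,12,24,300))
p,d,C,m=snap('top','t8')
print(rects(C,d,12,24,150,box=(380,720,-170,100)))
E
```

```text
time_s: 13.03
ee_pos: [552.5, -104.8, 92.9]
tcp_rot: [0.351, 0.936, -0.0, -0.006]
wrist_force: [0.1, 0.2, -0.5]
gripper_width: 0.547
[ 552.54386135 -104.84242633   92.94695342] [ 3.51062568e-01  9.36334557e-01 -2.63036115e-04 -5.70978718e-03] 0.5473563061072622
[([599.5, -266.4], [84.9, 38.7], 36.3, 20.3, [0, 0, 86, 160, 11582]), ([456.2, -116.6], [51.3, 26.8], 9.9, 17.9, [393, 69, 97, 102, 4834]), ([556.9, -108.3], [51.8, 26.2], 49.2, 18.0, [286, 208, 46, 83, 3604]), ([449.9, 36.2], [52.2, 27.3], 60.1, 18.0, [568, 266, 50, 80, 3453]), ([652.0, -114.5], [30.0, 27.1], -46.6, 18.1, [164, 316, 51, 43, 1542]), ([742.8, -159.6], [46.9, 5.8], -85.6, 21.1, [0, 357, 68, 48, 629])]
[([659.6, 44.1], [49.9, 27.1], -83.7, 17.0, [285, 221, 28, 16, 369]), ([540.9, 50.1], [50.6, 26.3], -7.8, 17.0, [287, 279, 18, 29, 387]), ([450.0, 37.9], [50.6, 26.1], 60.1, 17.1, [289, 332, 29, 25, 405])]
```

View pics/w8.png

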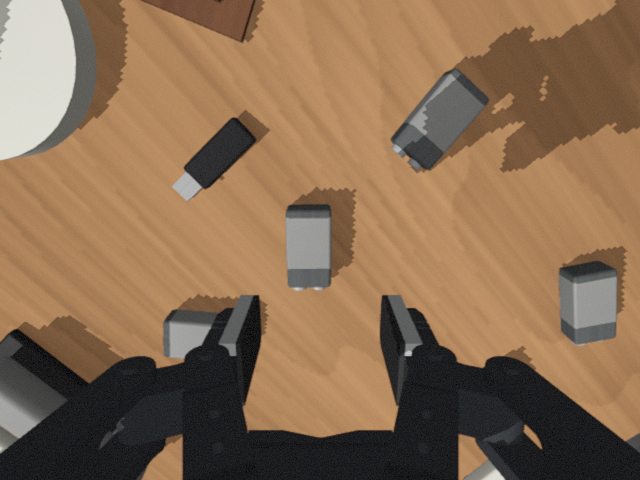

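The battery at pixel (308,247) is lined up with the jaws, so I'll descend and grasp.

```bash
python3 -m pendant '[[0,-0.5,-20,0,0,0],[0,-0.5,-40,0,0,0],[0,-0.5,-60,0,0,0],[0,-0.5,-75,0,0,0],[0,-0.5,-85,0,0,0],[0,-0.5,-91,0,0,0],[0,-0.5,-94,0,0,0],[0,-0.5,-94,0,0,0],[0,-0.5,-94,0,0,0]]'
python3 -m pendant '[[0,0,0,0,0,0],[0,0,0,0,0,0],[0,0,0,0,0,0],[0,0,0,0,0,0],[0,0,0,0,0,0]]' 1
```

```text
time_s: 13.88
ee_pos: [558.1, -107.6, 6.1]
tcp_rot: [0.351, 0.936, 0.0, 0.001]
wrist_force: [-0.8, -0.6, 0.3]
gripper_width: 0.555
time_s: 14.3
ee_pos: [558.2, -107.6, 6.3]
tcp_rot: [0.351, 0.936, 0.0, 0.001]
wrist_force: [0.0, 0.3, 5.9]
gripper_width: 0.285
```

```bash
python3 -m pendant '[[0,0,30,0,0,0],[0,0,65,0,0,0],[-3,10,100,0,0,0],[-10,40,130,0,0,0],[-18,75,155,0,0,0],[-27,112,170,0,0,0],[-36,150,175,0,0,0],[-45,188,175,0,0,0],[-54,226,175,0,0,0],[-63,264,175,0,0,0],[-72,300,175,0,0,0],[-79,333,175,0,0,0]]'
python3 -m pendant '[[0,0,0,0,0,0],[0,0,-10,0,0,0],[0,0,-25,0,0,0],[0,0,-35,0,0,0],[0,0,-38,0,0,0],[0,0,-38,0,0,0]]'
```

```text
time_s: 15.3
ee_pos: [477.2, 227.8, 180.5]
tcp_rot: [0.351, 0.936, 0.0, 0.0]
wrist_force: [0.3, -0.4, -0.3]
gripper_width: 0.284
time_s: 15.8
ee_pos: [477.6, 224.4, 140.8]
tcp_rot: [0.352, 0.936, -0.001, -0.001]
wrist_force: [0.5, 0.3, -0.8]
gripper_width: 0.282
```

Run:
```python
from h import *
s=observe();print(s['ee_pos'],s['wrist_force'],s['gripper_width'])
p,d,C,m=snap('wrist','w9')
p,d,C,m=snap('top','t9')
print(rects(C,d,12,24,150,box=(380,720,-170,100)))
```

```text
[477.62116942 224.36598761 140.80472109] [ 0.48037586  0.31529756 -0.77093692] 0.2816712609241174
[([659.3, 43.9], [49.5, 28.2], -83.5, 16.9, [285, 221, 28, 17, 373]), ([645.9, -105.2], [50.7, 26.3], -46.4, 17.0, [367, 221, 27, 27, 373]), ([540.7, 50.0], [50.6, 26.3], -8.0, 17.0, [287, 279, 18, 29, 394]), ([456.9, -114.8], [50.6, 26.5], 10.6, 16.9, [379, 324, 19, 30, 404]), ([450.0, 37.9], [50.7, 26.1], 60.4, 17.3, [289, 332, 29, 25, 397])]
```

View pics/w9.png

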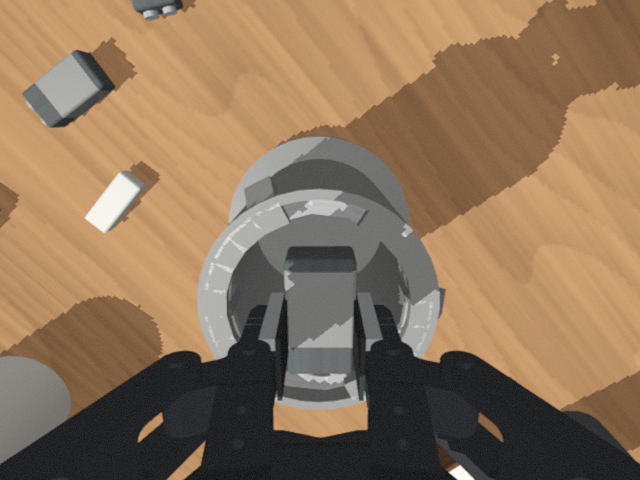

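The battery is centred over the mouth at about (320,310), so I'll release it.

```bash
python3 -m pendant '[[0,0,0,0,0,0],[0,0,0,0,0,0],[0,0,0,0,0,0],[0,0,0,0,0,0],[0,0,40,0,0,0],[0,0,60,0,0,0],[0,0,60,0,0,0]]' -0.1
python3 - <<'E'
from h import *
s=observe();print(s['ee_pos'],s['wrist_force'],s['gripper_width'])
p,d,C,m=snap('wrist','w10')
E
```

```text
time_s: 16.48
ee_pos: [481.2, 226.6, 206.9]
tcp_rot: [0.351, 0.936, 0.002, 0.003]
wrist_force: [0.6, 1.6, 0.5]
gripper_width: 0.547
[481.17398171 226.64212267 206.86978008] [0.59016597 1.56622663 0.52965016] 0.546848601916712
```

View pics/w10.png

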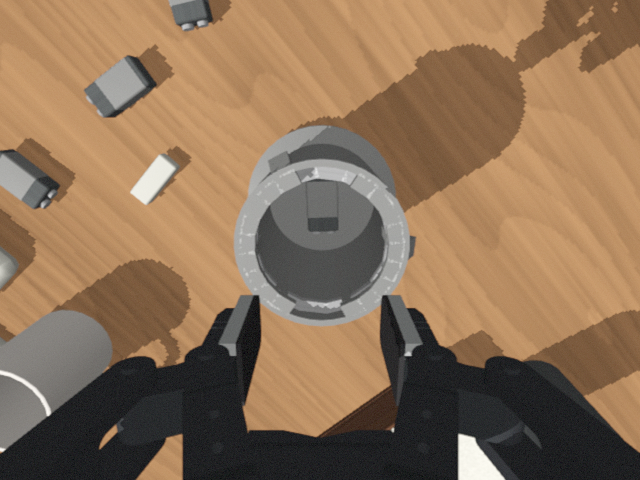

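The first battery lies flat inside at (322,205). On to the second.

```bash
python3 -m pendant '[[7,-20,0,0,0,-6],[14,-40,0,0,0,-12],[21,-60,0,0,0,-18],[28,-80,0,0,0,-24],[35,-100,0,0,0,-30],[42,-120,-5,0,0,-36],[49,-140,-25,0,0,-42],[56,-160,-55,0,0,-48],[62.5,-175.7,-85,0,0,-54],[62.5,-175.7,-115,0,0,-56.8],[62.5,-175.7,-140,0,0,-56.8],[62.5,-175.7,-160,0,0,-56.8]]'
python3 -m pendant '[[0,0,-15,0,0,0],[0,0,-25,0,0,0],[0,0,-32,0,0,0],[0,0,-36,0,0,0],[0,0,-37,0,0,0],[0,0,-37,0,0,0]]'
python3 -m pendant '[[0,0,0,0,0,0],[0,0,0,0,0,0],[0,0,0,0,0,0],[0,0,0,0,0,0],[0,0,0,0,0,0]]' 1
```

```text
time_s: 17.53
ee_pos: [538.7, 49.6, 38.9]
tcp_rot: [0.755, 0.656, -0.001, -0.001]
wrist_force: [0.2, -0.1, -0.2]
gripper_width: 0.548
time_s: 18.03
ee_pos: [541.2, 50.0, 5.5]
tcp_rot: [0.754, 0.656, 0.0, 0.0]
wrist_force: [-0.4, 0.2, -0.4]
gripper_width: 0.546
time_s: 18.45
ee_pos: [541.8, 50.0, 6.3]
tcp_rot: [0.754, 0.656, 0.001, 0.001]
wrist_force: [-1.5, -0.1, 6.2]
gripper_width: 0.287
```

```bash
python3 -m pendant '[[0,0,35,0,0,0],[0,0,75,0,0,0],[0,0,110,0,0,0],[-5,15,145,0,0,0],[-14,40,170,0,0,0],[-25,70,175,0,0,0],[-38,105,175,0,0,0],[-50,140,175,0,0,0],[-62.5,175.5,165,0,0,0],[-62.5,175.5,145,0,0,0],[-62.5,175.5,137,0,0,0],[-62.5,175.5,137,0,0,0]]'
python3 -m pendant '[[0,0,0,0,0,0],[0,0,0,0,0,0]]'
```

```text
time_s: 19.45
ee_pos: [476.5, 225.1, 140.3]
tcp_rot: [0.754, 0.657, -0.002, -0.001]
wrist_force: [-0.2, -0.4, -0.7]
gripper_width: 0.28
time_s: 19.62
ee_pos: [479.2, 224.6, 142.8]
tcp_rot: [0.755, 0.656, 0.0, 0.0]
wrist_force: [0.3, -0.2, 0.2]
gripper_width: 0.285
```

```bash
python3 -m pendant '[[0,0,0,0,0,0],[0,0,0,0,0,0],[0,0,0,0,0,0],[0,0,0,0,0,0],[0,0,40,0,0,0],[0,0,60,0,0,0],[0,0,60,0,0,0]]' -0.1
python3 - <<'E'
from h import *
s=observe();print(s['ee_pos'],s['wrist_force'],s['gripper_width'])
p,d,C,m=snap('wrist','w11')
p,d,C,m=snap('top','t11')
print(rects(C,d,12,24,150,box=(380,720,-170,100)))
E
```

```text
time_s: 20.2
ee_pos: [481.2, 226.3, 206.8]
tcp_rot: [0.754, 0.656, 0.004, 0.002]
wrist_force: [0.7, 0.6, -0.2]
gripper_width: 0.55
[481.19772226 226.29136424 206.79521802] [ 0.6732912   0.6057131  -0.23810534] 0.550420981748032
[([659.9, 44.5], [50.6, 27.5], -84.2, 16.9, [285, 221, 28, 16, 371]), ([646.0, -105.4], [51.0, 26.4], -46.2, 16.8, [367, 221, 27, 27, 367]), ([456.3, -115.0], [49.2, 26.6], 10.1, 17.0, [379, 325, 19, 29, 405]), ([449.9, 37.9], [50.5, 26.1], 60.6, 16.9, [289, 332, 29, 25, 403])]
```

View pics/w11.png

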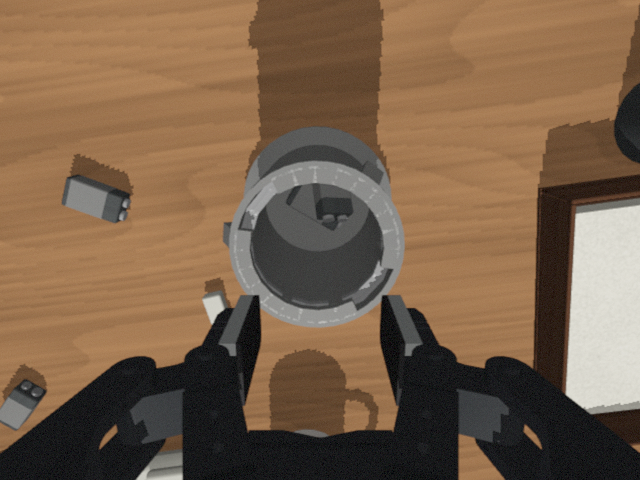

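Both batteries are down in the can. Third one next.

```bash
python3 -m pendant '[[-3,-20,0,0,0,6.5],[-6,-40,0,0,0,13],[-9,-60,0,0,0,19.5],[-12,-80,0,0,0,26],[-15,-100,0,0,0,32.5],[-18,-120,-5,0,0,39],[-21,-140,-25,0,0,45.5],[-25,-165,-55,0,0,52],[-28.4,-187.6,-85,0,0,58.5],[-28.4,-187.6,-115,0,0,65],[-28.4,-187.6,-140,0,0,68.3],[-28.4,-187.6,-160,0,0,68.3]]'
python3 -m pendant '[[0,0,-15,0,0,0],[0,0,-25,0,0,0],[0,0,-32,0,0,0],[0,0,-36,0,0,0],[0,0,-37,0,0,0],[0,0,-37,0,0,0]]'
python3 -m pendant '[[0,0,0,0,0,0],[0,0,0,0,0,0],[0,0,0,0,0,0],[0,0,0,0,0,0],[0,0,0,0,0,0]]' 1
```

```text
time_s: 21.3
ee_pos: [447.5, 37.4, 39.3]
tcp_rot: [0.256, 0.967, -0.0, -0.002]
wrist_force: [0.6, -0.5, -0.6]
gripper_width: 0.548
time_s: 21.8
ee_pos: [449.7, 37.9, 5.0]
tcp_rot: [0.256, 0.967, -0.0, -0.0]
wrist_force: [-0.8, -0.3, 0.6]
gripper_width: 0.55
time_s: 22.22
ee_pos: [450.6, 37.9, 6.0]
tcp_rot: [0.256, 0.967, 0.0, 0.001]
wrist_force: [-0.8, -0.4, 6.3]
gripper_width: 0.29
```

```bash
python3 -m pendant '[[0,0,35,0,0,0],[0,0,75,0,0,0],[0,0,110,0,0,0],[2,15,145,0,0,0],[5,40,170,0,0,0],[10,70,175,0,0,0],[16,105,175,0,0,0],[22,145,175,0,0,0],[28.8,187.6,165,0,0,0],[28.8,187.6,145,0,0,0],[28.8,187.6,137,0,0,0],[28.8,187.6,137,0,0,0]]'
python3 -m pendant '[[0,0,0,0,0,0],[0,0,0,0,0,0]]'
python3 -m pendant '[[0,0,0,0,0,0],[0,0,0,0,0,0],[0,0,0,0,0,0],[0,0,0,0,0,0],[0,0,40,0,0,0],[0,0,60,0,0,0],[0,0,60,0,0,0]]' -0.1
python3 - <<'E'
from h import *
s=observe();print(s['ee_pos'],s['wrist_force'],s['gripper_width'])
p,d,C,m=snap('wrist','w12')
p,d,C,m=snap('top','t12')
print(rects(C,d,12,24,150,box=(380,720,-170,100)))
E
```

```text
time_s: 23.22
ee_pos: [476.5, 225.0, 140.0]
tcp_rot: [0.255, 0.967, -0.002, -0.002]
wrist_force: [-0.2, -0.9, 0.3]
gripper_width: 0.283
time_s: 23.38
ee_pos: [479.0, 224.4, 142.9]
tcp_rot: [0.257, 0.966, -0.0, 0.0]
wrist_force: [0.1, -0.4, 0.1]
gripper_width: 0.284
time_s: 23.97
ee_pos: [481.6, 226.3, 206.9]
tcp_rot: [0.256, 0.967, 0.002, 0.003]
wrist_force: [0.8, 0.3, -0.2]
gripper_width: 0.554
[481.57279029 226.26936269 206.85061154] [ 0.83057938  0.26251973 -0.24792022] 0.5536675956059962
[([659.5, 44.4], [50.5, 27.8], -84.5, 17.0, [285, 221, 28, 17, 372]), ([646.0, -105.3], [50.8, 26.4], -46.1, 16.6, [366, 221, 28, 27, 370]), ([456.9, -114.7], [50.7, 26.4], 9.8, 16.9, [379, 324, 19, 30, 411])]
```

View pics/w12.png

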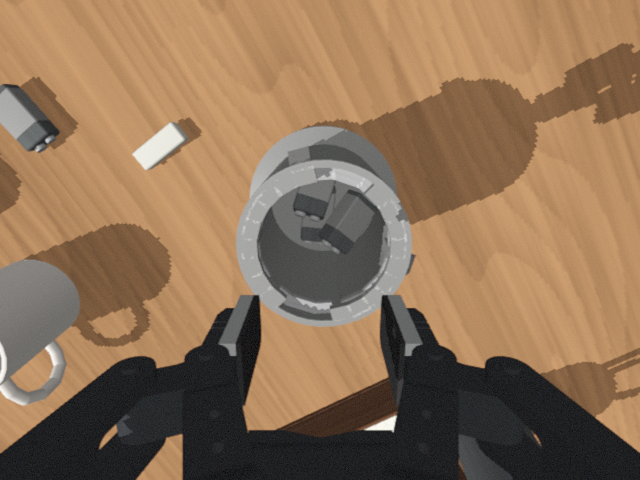

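Three batteries are in. Fourth next.

```bash
python3 -m pendant '[[18,-18,0,0,0,5],[38,-38,0,0,0,10],[58,-58,0,0,0,15],[78,-78,0,0,0,20],[98,-98,0,0,0,25],[118,-118,-5,0,0,30],[138,-138,-25,0,0,35.4],[160,-160,-55,0,0,35.4],[180.9,-181.1,-85,0,0,35.4],[180.9,-181.1,-115,0,0,35.4],[180.9,-181.1,-140,0,0,35.4],[180.9,-181.1,-160,0,0,35.4]]'
python3 -m pendant '[[0,0,-15,0,0,0],[0,0,-25,0,0,0],[0,0,-32,0,0,0],[0,0,-36,0,0,0],[0,0,-37,0,0,0],[0,0,-37,0,0,0]]'
python3 -m pendant '[[0,0,0,0,0,0],[0,0,0,0,0,0],[0,0,0,0,0,0],[0,0,0,0,0,0],[0,0,0,0,0,0]]' 1
```

```text
time_s: 25.07
ee_pos: [657.1, 43.6, 37.4]
tcp_rot: [-0.049, 0.999, 0.0, -0.003]
wrist_force: [-0.8, 1.0, 0.6]
gripper_width: 0.55
time_s: 25.57
ee_pos: [660.0, 44.4, 5.6]
tcp_rot: [-0.05, 0.999, -0.0, 0.0]
wrist_force: [0.9, 0.3, 1.0]
gripper_width: 0.546
time_s: 25.98
ee_pos: [660.7, 44.4, 6.6]
tcp_rot: [-0.05, 0.999, -0.0, 0.001]
wrist_force: [-0.4, 0.4, 5.3]
gripper_width: 0.283
```

```bash
python3 -m pendant '[[0,0,35,0,0,0],[0,0,75,0,0,0],[-5,5,110,0,0,0],[-25,25,145,0,0,0],[-47,47,170,0,0,0],[-70,70,175,0,0,0],[-93,93,175,0,0,0],[-116,116,175,0,0,0],[-140,140,175,0,0,0],[-162,162,175,0,0,0],[-180.9,181.1,170,0,0,0],[-180.9,181.1,150,0,0,0]]'
python3 -m pendant '[[0,0,-10,0,0,0],[0,0,-13,0,0,0],[0,0,-13,0,0,0],[0,0,-13,0,0,0]]'
python3 -m pendant '[[0,0,0,0,0,0],[0,0,0,0,0,0],[0,0,0,0,0,0],[0,0,0,0,0,0],[0,0,40,0,0,0],[0,0,60,0,0,0],[0,0,60,0,0,0]]' -0.1
python3 - <<'E'
from h import *
s=observe();print(s['ee_pos'],s['wrist_force'],s['gripper_width'])
p,d,C,m=snap('wrist','w13')
p,d,C,m=snap('top','t13')
print(rects(C,d,12,24,150,box=(380,720,-170,100)))
E
```

```text
time_s: 26.98
ee_pos: [476.8, 229.0, 157.6]
tcp_rot: [-0.053, 0.999, 0.001, 0.001]
wrist_force: [0.6, 0.1, -0.3]
gripper_width: 0.282
time_s: 27.32
ee_pos: [479.5, 224.9, 142.3]
tcp_rot: [-0.05, 0.999, -0.0, 0.0]
wrist_force: [0.5, 0.1, -0.4]
gripper_width: 0.285
time_s: 27.9
ee_pos: [481.6, 226.4, 206.9]
tcp_rot: [-0.05, 0.999, 0.001, 0.004]
wrist_force: [1.8, -0.3, 0.3]
gripper_width: 0.551
[481.62908501 226.35113513 206.85237508] [ 1.83348403 -0.28255083  0.32855085] 0.5508754883861103
[([646.1, -105.4], [51.2, 26.5], -46.6, 16.9, [367, 221, 27, 27, 369]), ([456.7, -114.5], [50.2, 26.5], 10.8, 17.0, [379, 324, 19, 30, 408])]
```

View pics/w13.png

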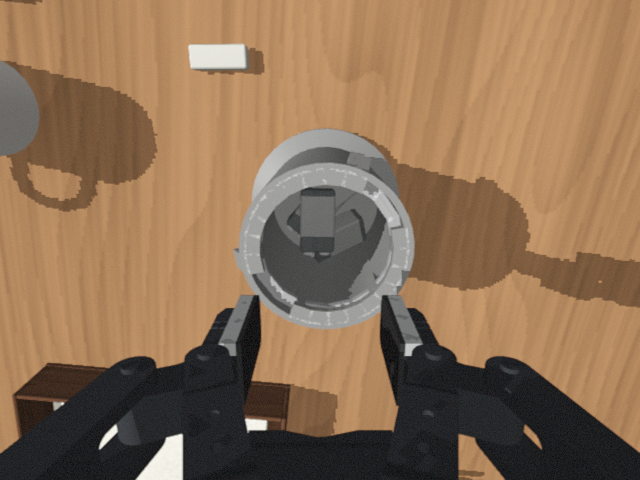

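Four are in. Fifth next.

```bash
python3 -m pendant '[[14,-26,0,0,0,5],[29,-57,0,0,0,10],[44,-88,0,0,0,15],[60,-119,0,0,0,20],[76,-150,0,0,0,25],[92,-181,0,0,0,30],[108,-212,-5,0,0,35],[124,-243,-15,0,0,37.8],[140,-274,-40,0,0,37.8],[155,-305,-70,0,0,37.8],[167.4,-330.8,-100,0,0,37.8],[167.4,-330.8,-130,0,0,37.8]]'
python3 -m pendant '[[0,0,-20,0,0,0],[0,0,-40,0,0,0],[0,0,-52,0,0,0],[0,0,-60,0,0,0],[0,0,-65,0,0,0],[0,0,-67,0,0,0],[0,0,-67,0,0,0]]'
python3 -m pendant '[[0,0,0,0,0,0],[0,0,0,0,0,0],[0,0,0,0,0,0],[0,0,0,0,0,0],[0,0,0,0,0,0]]' 1
```

```text
time_s: 29.0
ee_pos: [648.0, -110.5, 70.2]
tcp_rot: [-0.369, 0.93, -0.002, 0.001]
wrist_force: [0.6, 0.2, 0.8]
gripper_width: 0.555
time_s: 29.58
ee_pos: [646.5, -105.2, 5.6]
tcp_rot: [-0.371, 0.929, -0.0, 0.0]
wrist_force: [-0.2, 0.7, 0.2]
gripper_width: 0.545
time_s: 30.0
ee_pos: [647.3, -105.5, 6.7]
tcp_rot: [-0.371, 0.929, -0.001, 0.001]
wrist_force: [-0.5, 0.4, 5.5]
gripper_width: 0.284
```

```bash
python3 -m pendant '[[0,0,35,0,0,0],[0,0,70,0,0,0],[-6,10,105,0,0,0],[-20,40,135,0,0,0],[-36,71,160,0,0,0],[-52,102,175,0,0,0],[-68,133,175,0,0,0],[-84,164,175,0,0,0],[-100,195,175,0,0,0],[-116,226,175,0,0,0],[-132,257,175,0,0,0],[-148,290,175,0,0,0]]'
python3 -m pendant '[[-12,22,0,0,0,0],[-19.4,40.8,-3,0,0,0],[-19.4,40.8,-15,0,0,0],[-19.4,40.8,-28,0,0,0],[-19.4,40.8,-36,0,0,0],[-19.4,40.8,-38,0,0,0],[-19.4,40.8,-38,0,0,0],[-19.4,40.8,-38,0,0,0]]'
```

```text
time_s: 31.0
ee_pos: [497.0, 185.8, 180.4]
tcp_rot: [-0.371, 0.929, -0.0, 0.0]
wrist_force: [1.0, 0.3, -0.5]
gripper_width: 0.284
time_s: 31.67
ee_pos: [479.1, 225.3, 142.5]
tcp_rot: [-0.371, 0.929, 0.0, 0.0]
wrist_force: [0.5, -0.9, -0.3]
gripper_width: 0.286
```

```bash
python3 -m pendant '[[0,0,0,0,0,0],[0,0,0,0,0,0],[0,0,0,0,0,0],[0,0,0,0,0,0],[0,0,40,0,0,0],[0,0,60,0,0,0],[0,0,60,0,0,0]]' -0.1
python3 - <<'E'
from h import *
s=observe();print(s['ee_pos'],s['wrist_force'],s['gripper_width'])
p,d,C,m=snap('wrist','w14')
p,d,C,m=snap('top','t14')
print(rects(C,d,12,24,150,box=(380,720,-420,100)))
E
```

```text
time_s: 32.25
ee_pos: [481.6, 226.4, 206.8]
tcp_rot: [-0.371, 0.929, -0.0, 0.004]
wrist_force: [0.9, 0.3, 0.2]
gripper_width: 0.553
[481.57868294 226.36398174 206.82976579] [0.93555385 0.34178155 0.21960698] 0.5528730037619227
[([614.4, -302.6], [114.9, 114.2], -68.0, 19.2, [456, 220, 64, 62, 2751]), ([456.9, -114.7], [50.5, 26.6], 9.7, 16.7, [379, 324, 19, 30, 408])]
```

View pics/w14.png

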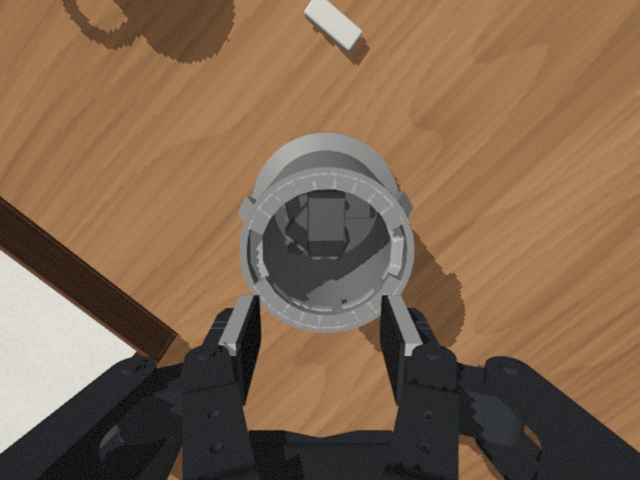

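Five are in. Sixth next.

```bash
python3 -m pendant '[[-2,-20,0,0,0,-7],[-4,-48,0,0,0,-14],[-6,-76,0,0,0,-21],[-8,-104,0,0,0,-28],[-10,-132,0,0,0,-35],[-12,-160,0,0,0,-42],[-14,-190,0,0,0,-49],[-16,-220,0,0,0,-56],[-18,-250,-10,0,0,-63],[-20,-280,-20,0,0,-70],[-21.9,-310,-40,0,0,-77],[-21.9,-340.2,-60,0,0,-84]]'
python3 -m pendant '[[0,0,-25,0,0,-7],[0,0,-45,0,0,-14],[0,0,-65,0,0,-21],[0,0,-85,0,0,-28],[0,0,-102,0,0,-35],[0,0,-117,0,0,-39.4],[0,0,-127,0,0,-39.4],[0,0,-134,0,0,-39.4],[0,0,-137,0,0,-39.4],[0,0,-137,0,0,-39.4],[0,0,-137,0,0,-39.4]]'
python3 -m pendant '[[0,0,0,0,0,0],[0,0,0,0,0,0],[0,0,0,0,0,0],[0,0,0,0,0,0],[0,0,0,0,0,0]]' 1
```

```text
time_s: 33.35
ee_pos: [455.8, -115.9, 140.8]
tcp_rot: [0.349, 0.937, 0.0, -0.0]
wrist_force: [1.3, -0.3, -1.2]
gripper_width: 0.547
time_s: 34.27
ee_pos: [456.8, -114.7, 5.2]
tcp_rot: [0.642, 0.767, -0.0, -0.0]
wrist_force: [-0.2, 1.1, -0.5]
gripper_width: 0.552
time_s: 34.68
ee_pos: [457.5, -115.0, 6.1]
tcp_rot: [0.642, 0.767, 0.0, 0.001]
wrist_force: [-1.4, -0.1, 5.5]
gripper_width: 0.284
```

```bash
python3 -m pendant '[[0,0,35,0,0,0],[0,0,70,0,0,0],[1,15,105,0,0,0],[3,46,135,0,0,0],[5,78,160,0,0,0],[7,110,175,0,0,0],[9,142,175,0,0,0],[11,174,175,0,0,0],[13,206,175,0,0,0],[16,240,175,0,0,0],[18,275,175,0,0,0],[20,308,175,0,0,0]]'
python3 -m pendant '[[1.9,20,0,0,0,0],[1.9,32.2,-3,0,0,0],[1.9,32.2,-15,0,0,0],[1.9,32.2,-28,0,0,0],[1.9,32.2,-36,0,0,0],[1.9,32.2,-38,0,0,0],[1.9,32.2,-38,0,0,0],[1.9,32.2,-38,0,0,0]]'
python3 -m pendant '[[0,0,0,0,0,0],[0,0,0,0,0,0],[0,0,0,0,0,0],[0,0,0,0,0,0],[0,0,40,0,0,0],[0,0,60,0,0,0],[0,0,60,0,0,0]]' -0.1
python3 - <<'E'
from h import *
s=observe();print(s['ee_pos'],s['wrist_force'],s['gripper_width'])
p,d,C,m=snap('wrist','w15')
q=C[(d>0)&(np.hypot(C[...,0]-479,C[...,1]-225.4)<33)];print('max z in can',np.percentile(q[:,2],[50,90,99]))
print(rects(C,d,130,140,box=(400,560,150,300)))
p,d,C,m=snap('top','t15')
print(rects(C,d,12,24,150,box=(380,720,-420,100)),rects(C,d,34,50,100,box=(500,720,-420,-200)))
print(rects(C,d,132,140,box=(400,560,150,300)),rects(C,d,105,116,box=(380,560,-360,-200)))
E
```

```text
time_s: 35.68
ee_pos: [476.6, 195.2, 180.5]
tcp_rot: [0.642, 0.767, 0.0, 0.0]
wrist_force: [0.7, -0.1, -0.3]
gripper_width: 0.285
time_s: 36.35
ee_pos: [479.0, 225.1, 142.5]
tcp_rot: [0.642, 0.767, 0.0, 0.0]
wrist_force: [1.1, 0.4, 0.5]
gripper_width: 0.284
time_s: 36.93
ee_pos: [481.6, 226.4, 206.8]
tcp_rot: [0.642, 0.767, 0.003, 0.002]
wrist_force: [1.0, 0.5, 0.1]
gripper_width: 0.549
[481.58182693 226.41563891 206.84437356] [1.03447434 0.49883291 0.05875051] 0.5491647537110003
max z in can [281.63988358 294.17551504 299.50437421]
[([478.8, 225.2], [100.2, 99.7], 6.0, 135.4, [231, 158, 176, 168, 9114])]
[([614.6, -302.8], [115.2, 114.2], -46.6, 19.2, [455, 220, 65, 62, 2745])] [([614.4, -302.0], [49.6, 19.2], 23.8, 40.7, [480, 235, 22, 28, 291])]
[([477.6, 217.9], [99.5, 83.1], -9.9, 134.7, [156, 294, 57, 64, 806])] [([468.0, -275.1], [97.7, 96.3], 88.4, 109.2, [463, 300, 61, 61, 2194])]
```

View pics/w15.png

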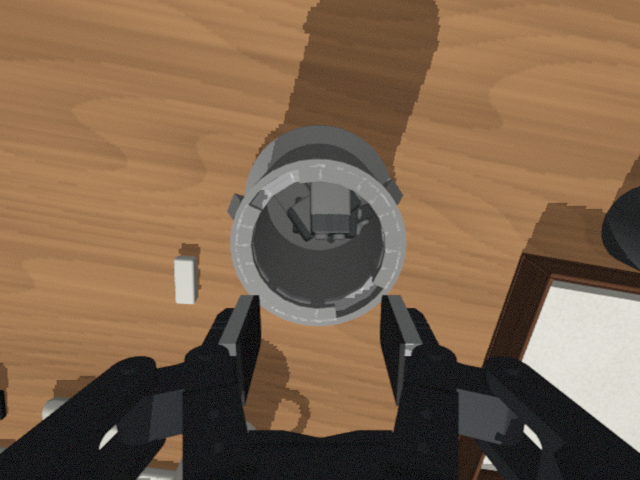

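View pics/t15.png

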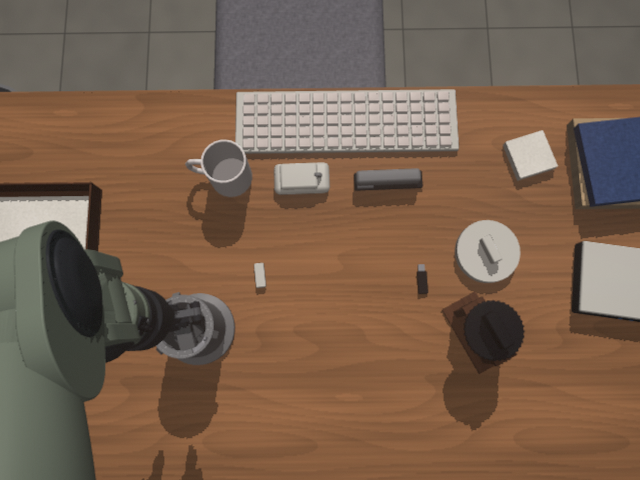

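All six batteries are inside and none show on the desk. The lid is undisturbed at (488,251), and the cap on its rest at (494,332). Next is the lid.

```bash
python3 -m pendant '[[7,-25,10,0,0,0],[16,-60,20,0,0,0],[26,-97,30,0,0,0],[36,-134,30,0,0,3],[46,-171,30,0,0,6],[56,-208,30,0,0,9],[65,-245,30,0,0,12],[75,-282,30,0,0,13.7],[85,-319,30,0,0,13.7],[95,-356,30,0,0,13.7],[105,-393,30,0,0,13.7],[114,-430,25,0,0,13.7]]'
python3 -m pendant '[[8,-32,-10,0,0,0],[16,-64,-20,0,0,0],[21.8,-97.9,-30,0,0,0],[21.8,-97.9,-35,0,0,0],[21.8,-97.9,-35,0,0,0],[21.8,-97.9,-35,0,0,0],[21.8,-97.9,-35,0,0,0]]'
python3 - <<'E'
from h import *
s=observe();print(s['ee_pos'],s['tcp_rot'],s['wrist_force'],s['gripper_width'])
p,d,C,m=snap('wrist','w16')
b=(500,720,-420,-200)
print(rects(C,d,14,26,box=b),rects(C,d,34,50,100,box=b))
E
```

```text
time_s: 38.03
ee_pos: [592.7, -206.3, 226.3]
tcp_rot: [0.546, 0.838, 0.0, -0.0]
wrist_force: [1.2, 0.2, 0.4]
gripper_width: 0.553
time_s: 38.62
ee_pos: [614.3, -301.0, 191.9]
tcp_rot: [0.545, 0.838, 0.0, -0.001]
wrist_force: [-0.4, 0.4, 0.5]
gripper_width: 0.55
[ 614.25899914 -301.04724642  191.89126879] [ 5.45221154e-01  8.38291992e-01  1.43351301e-04 -6.38916871e-04] [-0.4152543   0.36338033  0.51628707] 0.5497410872915898
[([614.2, -304.2], [114.5, 114.4], -37.7, 20.6, [246, 138, 141, 139, 13789])] [([613.7, -304.6], [49.3, 17.7], 24.2, 42.3, [304, 183, 24, 65, 1488])]
```

View pics/w16.png

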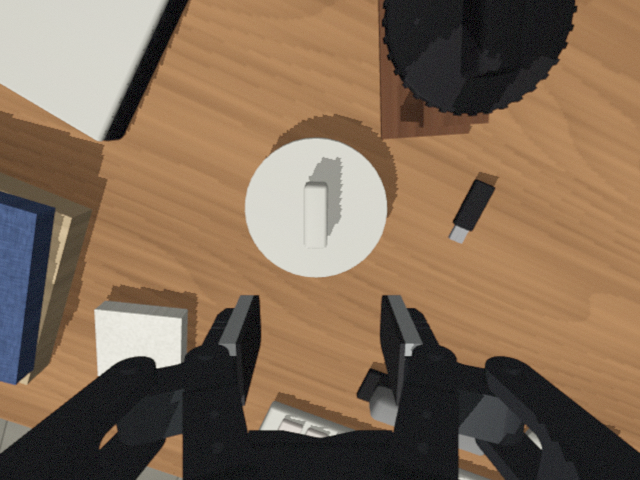

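The lid at (316,207) is in line with the jaws, so I'll descend.

```bash
python3 -m pendant '[[-0.3,-1,-20,0,0,0],[-0.3,-1,-45,0,0,0],[-0.3,-1,-70,0,0,0],[-0.3,-1,-95,0,0,0],[-0.3,-1,-115,0,0,0],[-0.3,-1,-132,0,0,0],[-0.3,-1,-147,0,0,0],[-0.3,-1,-158,0,0,0],[-0.3,-1,-165,0,0,0],[-0.3,-1,-168,0,0,0],[-0.3,-1,-168,0,0,0],[-0.3,-1,-168,0,0,0]]'
python3 -m pendant '[[0,0,0,0,0,0],[0,0,0,0,0,0],[0,0,0,0,0,0],[0,0,0,0,0,0],[0,0,0,0,0,0],[0,0,0,0,0,0]]' 1
```

```text
time_s: 39.67
ee_pos: [614.8, -303.5, 25.1]
tcp_rot: [0.546, 0.838, 0.0, 0.001]
wrist_force: [0.1, -0.3, -0.5]
gripper_width: 0.552
time_s: 40.17
ee_pos: [615.0, -303.9, 25.4]
tcp_rot: [0.546, 0.838, 0.0, 0.001]
wrist_force: [-0.4, -0.5, 6.0]
gripper_width: 0.193
```

```bash
python3 -m pendant '[[0,0,25,0,0,0],[0,0,60,0,0,0],[0,5,98,0,0,0],[-5,20,135,0,0,0],[-13,50,165,0,0,0],[-22,85,190,0,0,0],[-31,120,200,0,0,0],[-40,156,200,0,0,0],[-49,192,200,0,0,0],[-58,228,200,0,0,0],[-67,264,200,0,0,0],[-76,300,200,0,0,0]]'
python3 -m pendant '[[-9,36,0,0,0,0],[-18,72,0,0,0,0],[-27,108,0,0,0,0],[-36,144,0,0,0,0],[-45,180,0,0,0,0],[-52,208,0,0,0,0],[-59.4,228.8,0,0,0,0],[-59.4,228.8,0,0,0,0],[-59.4,228.8,0,0,0,0],[-59.4,228.8,0,0,0,0],[-59.4,228.8,0,0,0,0]]'
cat > lidfit.py <<'E'
from h import *
from scipy.optimize import least_squares
s=observe();p,d,C,m=snap('wrist','w17')
t=s['ee_pos'];Rm=R.from_quat(s['tcp_rot']).as_matrix();print(t,s['wrist_force'],s['gripper_width'])
zt=t[2]-4.5
ok=(d>0)&(abs(C[...,2]-zt)<4)
pts=[]
for u in range(190,450,3):
    v=np.where(ok[:330,u])[0]
    if len(v) and v[0]>100: pts.append(C[v[0]+1,u,:2])
pts=np.array(pts);r=least_squares(lambda q:np.hypot(*(pts-q[:2]).T)-q[2],[t[0],t[1],57],loss='soft_l1').x
print('lid',r,len(pts),'off tool',(r[:2]-t[:2])@Rm[:2,:2])
q=C[ok][:,:];A=np.c_[q[:,:2]-r[:2],np.ones(len(q))];c,*_=np.linalg.lstsq(A,q[:,2],rcond=None);print('tilt deg',np.degrees(c[:2]),'z',c[2])
E
python3 lidfit.py
```

```text
time_s: 41.17
ee_pos: [537.1, -1.9, 224.0]
tcp_rot: [0.546, 0.838, -0.0, -0.0]
wrist_force: [0.7, 0.2, -0.6]
gripper_width: 0.188
time_s: 42.08
ee_pos: [479.1, 224.4, 224.0]
tcp_rot: [0.546, 0.838, -0.0, 0.0]
wrist_force: [0.1, -0.0, -0.8]
gripper_width: 0.191
[479.06917313 224.42448187 223.99975729] [ 0.0928158  -0.04718859 -0.82072785] 0.1913012114002503
lid [477.35891435 224.09396742  56.63705551] 87 off tool [ 0.3871512  -1.69833404]
tilt deg [0.0049262  0.10440883] z 219.22554494537792
```

View pics/w17.png

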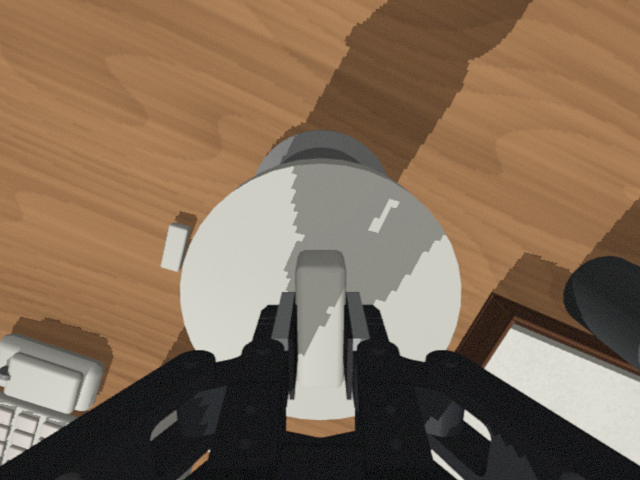

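The lid is held level (0.1°) and covers the canister in the view. I'll apply a small centring correction and lower it.

```bash
python3 -m pendant '[[0.7,1.2,-10,0,0,0],[0.7,1.2,-25,0,0,0],[0.7,1.2,-40,0,0,0],[0.7,1.2,-52,0,0,0],[0.7,1.2,-60,0,0,0],[0.7,1.2,-64,0,0,0],[0.7,1.2,-67,0,0,0],[0.7,1.2,-70,0,0,0],[0.7,1.2,-72,0,0,0],[0.7,1.2,-72,0,0,0]]'
python3 -m pendant '[[0,0,-1,0,0,0],[0,0,-2,0,0,0],[0,0,-2,0,0,0]]'
```

```text
time_s: 42.97
ee_pos: [479.7, 226.4, 152.2]
tcp_rot: [0.546, 0.838, -0.0, 0.0]
wrist_force: [-0.3, 0.5, -1.5]
gripper_width: 0.191
time_s: 43.22
ee_pos: [479.7, 226.2, 150.5]
tcp_rot: [0.546, 0.838, -0.0, 0.001]
wrist_force: [0.0, -2.0, 0.5]
gripper_width: 0.194
```

```bash
python3 -m pendant '[[0,0,-1,0,0,0],[0,0,-2,0,0,0],[0,0,-3,0,0,0],[0,0,-3,0,0,0]]'
python3 -m pendant '[[0,0,-1,0,0,0],[0,0,-2,0,0,0],[0,0,-3,0,0,0],[0,0,-3,0,0,0]]'
```

```text
time_s: 43.55
ee_pos: [480.3, 226.8, 148.0]
tcp_rot: [0.546, 0.838, 0.001, 0.001]
wrist_force: [-1.4, -1.5, 6.0]
gripper_width: 0.197
time_s: 43.88
ee_pos: [480.0, 226.7, 144.6]
tcp_rot: [0.546, 0.838, 0.001, 0.0]
wrist_force: [0.4, -1.3, 0.6]
gripper_width: 0.192
```

```bash
python3 -m pendant '[[0,0,-1,0,0,0],[0,0,-1.5,0,0,0],[0,0,-1.5,0,0,0],[0,0,-1.5,0,0,0]]'
python3 -m pendant '[[0,0,-0.5,0,0,0],[0,0,-1,0,0,0],[0,0,-1.5,0,0,0],[0,0,-1.5,0,0,0]]'
python3 -m pendant '[[0,0,-0.5,0,0,0],[0,0,-1,0,0,0],[0,0,-1.5,0,0,0],[0,0,-1.5,0,0,0]]'
```

```text
time_s: 44.22
ee_pos: [480.1, 226.8, 144.3]
tcp_rot: [0.546, 0.838, 0.001, 0.001]
wrist_force: [-3.7, -1.9, 13.6]
gripper_width: 0.193
time_s: 44.55
ee_pos: [480.1, 226.8, 144.3]
tcp_rot: [0.546, 0.838, 0.001, 0.001]
wrist_force: [-7.2, -4.0, 24.5]
gripper_width: 0.193
time_s: 44.88
ee_pos: [480.1, 226.8, 144.2]
tcp_rot: [0.546, 0.838, 0.001, 0.001]
wrist_force: [-11.7, -5.2, 35.6]
gripper_width: 0.192
```

It's hard against the rim at z 144.2, so it's home. I'll relax, release and inspect.

```bash
python3 -m pendant '[[0,0,2,0,0,0],[0,0,3.8,0,0,0],[0,0,3.8,0,0,0]]'
python3 -m pendant '[[0,0,0,0,0,0],[0,0,0,0,0,0],[0,0,0,0,0,0],[0,0,0,0,0,0],[0,0,0,0,0,0]]' -0.3
python3 -m pendant '[[0,0,10,0,0,0],[0,0,30,0,0,0],[0,0,55,0,0,0],[0,0,75,0,0,0],[0,0,85,0,0,0],[0,0,85,0,0,0],[0,0,85,0,0,0],[0,0,85,0,0,0]]'
python3 - <<'E'
from h import *
s=observe();t=s['ee_pos'];print(t,s['wrist_force'])
p,d,C,m=snap('wrist','w18')
b=(400,560,150,300)
print(rects(C,d,134,146,box=b),rects(C,d,155,170,box=b))
q=C[(d>0)&(np.hypot(C[...,0]-479,C[...,1]-225.4)<52)&(abs(C[...,2]-139)<7)]
A=np.c_[q[:,:2]-[479,225.4],np.ones(len(q))];c,*_=np.linalg.lstsq(A,q[:,2],rcond=None);print('tilt deg',np.degrees(c[:2]),'z',c[2],np.median(q[:,2]))
E
```

```text
time_s: 45.13
ee_pos: [479.9, 226.7, 144.3]
tcp_rot: [0.546, 0.838, 0.0, 0.0]
wrist_force: [-2.1, -2.6, 10.0]
gripper_width: 0.19
time_s: 45.55
ee_pos: [479.3, 226.7, 143.0]
tcp_rot: [0.546, 0.838, -0.0, -0.0]
wrist_force: [0.3, -0.5, 0.3]
gripper_width: 0.654
time_s: 46.22
ee_pos: [478.8, 226.4, 227.4]
tcp_rot: [0.546, 0.838, -0.001, -0.001]
wrist_force: [0.2, -0.7, -0.8]
gripper_width: 0.648
[478.81927269 226.36079151 227.36205216] [ 0.15024281 -0.71713943 -0.78231105]
[([478.9, 226.6], [114.8, 114.5], 60.3, 139.6, [226, 149, 188, 180, 23639])] [([478.4, 226.5], [50.0, 18.1], 24.3, 161.3, [304, 211, 33, 86, 2670])]
tilt deg [0.09495543 0.06419068] z 139.5924498134584 139.57976117957602
```

View pics/w18.png

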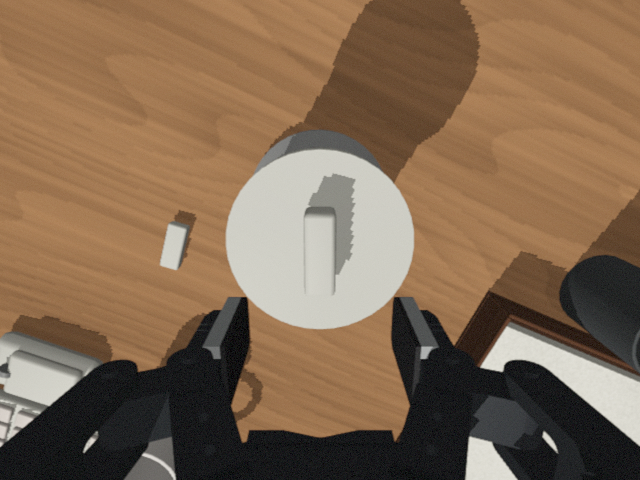

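The lid is home and level: its top is at 139.6 against a rim measured at 135.4, with 0.1° tilt. I'll back off and take a last look around.

```bash
python3 -m pendant '[[-10,10,30,0,0,0],[-30,30,60,0,0,0],[-55,55,80,0,0,0],[-80,80,80,0,0,0],[-105,105,80,0,0,0],[-130,130,80,0,0,0],[-150,150,80,0,0,0],[-165,165,80,0,0,0],[-165,165,80,0,0,0],[-165,165,80,0,0,0]]'
python3 - <<'E'
from h import *
p,d,C,m=snap('top','tf')
print(rects(C,d,6,24,100,box=(380,720,-420,130)),rects(C,d,134,146,box=(400,560,150,300)),rects(C,d,105,116,box=(380,560,-360,-200)))
p,d,C,m=snap('scene','sf')
print(observe()['time_s'])
E
```

```text
time_s: 47.1
ee_pos: [313.5, 391.7, 307.3]
tcp_rot: [0.545, 0.839, -0.001, -0.0]
wrist_force: [-0.2, 0.2, -0.7]
gripper_width: 0.654
[([575.2, 117.0], [45.2, 18.2], 6.6, 11.4, [253, 262, 12, 26, 240]), ([565.0, -181.0], [54.0, 18.1], 1.9, 8.1, [416, 264, 12, 30, 222])] [([479.1, 227.4], [114.2, 112.5], 89.4, 138.8, [144, 290, 73, 73, 3782])] [([468.0, -275.4], [97.3, 96.4], 89.1, 109.2, [463, 300, 61, 61, 2207])]
47.2
```

View pics/tf.png

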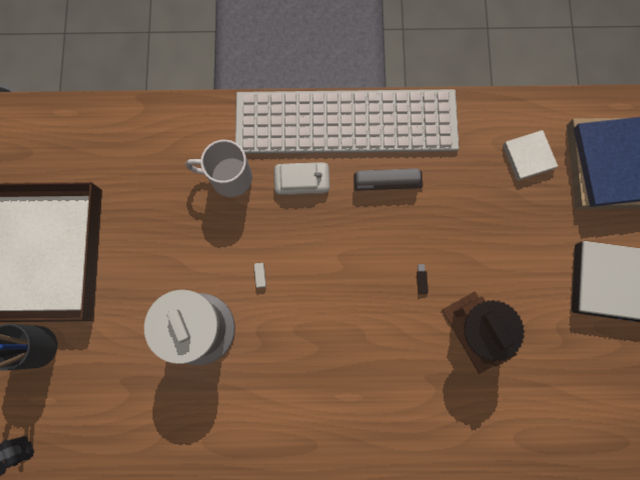

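View pics/sf.png

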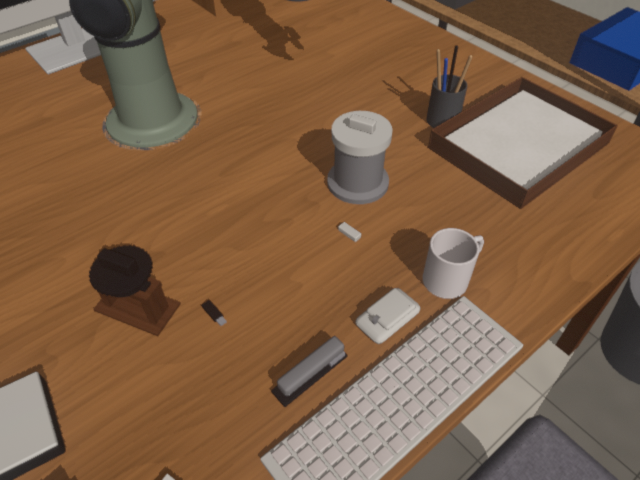

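The last pictures show the lid on the canister (185,327), the cap on its rest (494,332), an empty desk between them, and the bystanders where they were. I'm handing in.

```bash
python3 -c "
from bench import *
print(sign_off())"
```

```text
the job is handed in; nothing more can be done
None
```

The job is done and handed in at about 47 s of the 210 s allowed. `sign_off()` gives no verdict, so what follows rests on my own checks.

- **Cap:** I pushed it down about 9.5–10 mm at roughly 10 N, turned it 60° anticlockwise and lifted it out with no resistance. It stands level on the rest with its centre at (467.5, -276.9), within about 1 mm of the middle.
- **Batteries:** All six were there, and all six are in the canister. None show on the desk in the final pictures.
- **Lid:** I pressed it past the nubs until it stopped hard on the rim. Its top is 139.6 mm above the desk, against a rim measured at 135.4 mm, with about 0.1° of tilt. The final push peaked at about 36 N along z at the wrist, more than the 8–18 N the task gave for driving it home.
- **Other things:** The mug, mouse, stapler, eraser and memory stick are in the same places in the final pictures. I saw no sign of anything being knocked aside.

- **Disagreement between cameras:** The scene camera read about 4 mm off in y compared with the top and wrist cameras. Those two agreed to about 1–2 mm, so I worked from them.
- **Failed check:** A depth check of how high the batteries reach inside the canister picked up the fingers and told me nothing. I judged the batteries to be well below the rim from the wrist picture, and the lid seating fully agrees with that.

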